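# Make up the pin press and hook on its lifting spring

## Task

Make up the press: lower every loose pressing board over the two guide pins, then the metal top plate with the bail, each sitting flush on the one below. Then pull the sprung hook down, swing it in under the bail and let it up, so that it has caught the bail's bar and pulls up on the top plate. Leave the press like that, with the two capped jars behind standing where they are.

Things in the scene. Friction and masses are not known exactly. Their poses are not given: they have to be found in the camera images.
- press: the fixed press: dark steel base plate 245 x 86 x 12 mm. Origin on the bench, midway between its two guide pins; x runs along the line of the pins towards the post (away from the robot), z up. The pins, at x = -45 and +45 mm, are 12 mm thick and stand 52 mm above the base plate (64 mm above the bench), their last 9 mm tapered to 5 mm
- board1_mid (a point): plywood pressing board, 130 x 56 x 14 mm, with two 15 mm through holes on its long centre line 45 mm either side of the middle, lying flat on the bench. This point is its centre (7 mm above its underside); x along its length, y along its width, z up; end for end or upside down is all the same. 0.11 to 0.22 kg. All boards are alike; absent ones read None
- board2_mid (a point): plywood pressing board, 130 x 56 x 14 mm, with two 15 mm through holes on its long centre line 45 mm either side of the middle, lying flat on the bench. This point is its centre (7 mm above its underside); x along its length, y along its width, z up; end for end or upside down is all the same. 0.11 to 0.22 kg. All boards are alike; absent ones read None
- board3_mid (a point): plywood pressing board, 130 x 56 x 14 mm, with two 15 mm through holes on its long centre line 45 mm either side of the middle, lying flat on the bench. This point is its centre (7 mm above its underside); x along its length, y along its width, z up; end for end or upside down is all the same. 0.11 to 0.22 kg. All boards are alike; absent ones read None
- top_plate_mid (a point): metal top plate, 130 x 56 x 14 mm with the same two holes as the boards, about 0.8 kg, lying flat on the bench, with an upright bail (a staple-shaped handle of 10 mm round bar) on top. This point is the centre of the plate itself, 7 mm above its underside; x along its length, z up; end for end makes no difference
- bail (a point): middle of the bail's level bar: 10 mm thick, running 60 mm along the plate's length between its two 10 mm legs, its centre 45 mm above the top of the plate (40 mm free under it, 59 mm from the plate's underside). It can be gripped from above
- hook_grip (a point): middle of the upright round black knob on the end of the press's swing arm: 22 mm thick, 40 mm tall, top free; the arm (18 mm wide, 12 mm thick) lies with its centre line 30 mm below this point and runs level 130 mm to the post. The knob is round, so it can turn in the grip
- hook_seat (a point): where the bail's bar lies when caught: 82.5 mm straight below hook_grip. The J hook of 7 mm wire opens upwards: underside 12 mm below this point, tip 11 mm above it, 18 mm clear between shank and tip. With the arm over the press the shank is on the press's -y side, so the hook goes under the bar from -y as the swing falls to 0; it is clear of the bar at a swing above 0.35
- post_axis (a point): foot of the telescopic post on the base plate, at the press's x = +130 mm, 12 mm above the bench: the upright axis about which the arm swings and along which it slides. The post's fixed tube is 34 mm thick and ends 100 mm above the bench
- swing (a joint): angle of the arm about the post (rad): 0 = the knob straight above the middle between the pins; positive = swung to the press's -y side, where it is parked at the start (1.1 to 1.6). Light friction, stays where it is left
- lift (a joint): how far the arm is pulled down (m): 0 = fully up, where the spring holds it (knob's middle 230 mm above the bench), at most 0.085. The spring pulls up with about 3 N at the top and 5.5 N at the bottom
- flux: jar with black cap, 54 mm wide, 74 mm high, a bystander behind the boards; origin at the centre of its underside
- patina: jar with red cap, 60 mm wide, 61 mm high, a bystander behind the boards; origin at the centre of its underside

How it is judged:
By the outcome, as a careful person would: the job done as asked, in the order asked, and still so for the second after the job is handed in, with the robot touching nothing.
Of board1, board2, board3 only 2 to 3 are there at a start; the rules pass over those that are not, and their reading is None.
At some moment in a run one of board1, board2, board3, top_plate may be knocked a few centimetres aside while the robot is not near it.
Once in a run the grip may slacken for a moment while it holds something.
It also fails if it takes over 200 s, if anything falls off the work surface, if the arm or the gripper's body presses on something with over 40 N, if the wrist force passes 120 N, or if a joint passes its speed limit or range.

## Robot

A 6-joint arm with a two-finger parallel gripper is mounted at the origin on a cart in front of the work surface, level with it; the furniture and walls round the work are solid. World frame = base frame: x ahead of the robot, y to its left, z up, the work surface at z = 0. Lengths are in m, angles in rad, forces in N, time in s.
With the tool pointing down it reaches from about 0.3 to 0.85 m from the base axis. Payload 4.2 kg.
Tool frame: the origin (TCP) lies midway between the tips of the shut fingers; the grasp point (between the pads) lies 19 mm behind it; z points along the fingers, y is the line along which they close (so a half turn about z gives the same grasp; the last joint's range is limited). The gripper opens to 91 mm and grips with 3 to 60 N. Pads are 32 mm wide; open, the fingers measure 118 mm over their backs; the gripper's body (76 mm by 178 mm) begins 60 mm behind the grasp point.
Start: joints at [1.292, 0.32, 1.565, -0, 1.257, -0.02], TCP at [0.147, 0.556, 0.214] pointing down, gripper open.
Joint ranges: [-3.11, 3.11], [-0.84, 2.01], [0.21, 2.61], [-1.34, 4.49], [0.05, 2.63], [-2.56, 2.56]. Speed limits (rad/s): [2.57, 2.57, 3.14, 3.14, 3.14, 3.14].

## Interface

Orientations are given as a 3x3 rotation matrix whose columns are the frame's x, y, z axes.
In Python, from station import observe, snapshot, finish_job gives the robot as it stands. The module is installed in compiled form; this text tells all that it offers.
- The arm moves only by the tool play_rows, never from a script. Its argument "steps" is a list of rows, each a list of 7 numbers: the shift along the tool's x, y, z in m, then the turn, a rotation vector about the tool's x, y, z in rad, then the opening, from 0 (shut) to 1 (fully open). In form: [[x, y, z, wx, wy, wz, jaw], ...]. A call has 1 to 10 rows; each row shifts and turns the commanded pose from where the row before left it, along the tool's axes as they then stand; what a row does not reach is not made up. A row lasts 1/10 s, in which the tool goes at most 50 mm and 8.59 degrees, less where a joint would pass 70% of its speed; a pose out of reach is approached as far as the arm can. A call is refused whole if a number of a shift passes 0.05 or a number of a turn 0.15, either way. A call with a gripper value outside its range is refused whole. The fingers move at their own pace and stop on an object; the grip force is fixed at half the most. Time passes only in rows, so rows that do not move let the fingers close. It gives the time, the measured TCP pose, the force, the opening and the grip force at its end, in the units of the state.
- observe(): the state, without advancing time (a new reading comes with each control period).
- snapshot(name): name is "scene" or "top" or "wrist"; returns a dict with "color" (420x560x3 uint8, red, green, blue), "depth" (420x560 float32, m along the optical axis (not along the pixel's ray), 0 where there is no reading), "camera_matrix" (3x3 intrinsics, pixels), "extrinsics" (4x4, takes a point from camera to world coordinates). Camera axes: x right, y up, looking along -z (the intrinsics and any distortion apply to the point x, -y, -z); pixel columns grow to the right and rows downward; lengths in m; the calibration is good to about 2 mm. A picture is of the moment at which its call begins.
- finish_job(): hands the job in; it is judged then, once.
The state is a dict: "time": time; "q": joint angles; "qvel": joint speeds; "tau": joint torques, N m; "tool_pos": TCP position; "tool_rot": TCP orientation; "force": force on the tool from outside, world axes, zero at the start; "ft_torque": the same for the moment, N m; "finger_gap": finger opening in m; "gripper_force": force on a finger pad.
Only numpy, scipy, OpenCV 4.12 (cv2) and the standard library are available. Lean on these libraries where they do the work, as an engineer would, in place of code of your own. Each camera call takes 0.05 s, during which the arm holds its last target. There are 200 camera calls.

## Working session

There is one attempt and no reset: what is moved stays moved. The work goes in short steps, Python scripts to look and compute and a tool call to move; the robot and the scene stay as the last step left them, time stands still between calls to the robot, and variables do not carry over. Pictures are saved under pics/ and viewed, at most 14 in all, crops included, and the job is handed in when it is done.

Besides the shell and the picture viewer there is one more tool, called as name(argument=value, ...), one argument or row to a line, values as JSON. play_rows: Moves the arm, as the interface text tells. Its arguments: {"type":"object","properties":{"steps":{"type":"array"}},"required":["steps"]}

```bash
mkdir -p pics; cat > h.py <<'E'
import numpy as np,cv2
from station import observe,snapshot,finish_job
def shot(cam,name=None):
    s=snapshot(cam)
    if name: cv2.imwrite('pics/'+name+'.png',cv2.cvtColor(s['color'],cv2.COLOR_RGB2BGR))
    np.savez('last_'+cam+'.npz',**s); return s
def load(cam): return np.load('last_'+cam+'.npz')
def cloud(s):
    d=s['depth'];K=s['camera_matrix'];T=s['extrinsics']
    v,u=np.mgrid[:d.shape[0],:d.shape[1]]
    P=np.stack([(u-K[0,2])/K[0,0]*d,-(v-K[1,2])/K[1,1]*d,-d],-1)
    return P@T[:3,:3].T+T[:3,3]
def onplane(s,u,v,z):
    K=s['camera_matrix'];T=s['extrinsics']
    r=T[:3,:3]@np.array([(u-K[0,2])/K[0,0],-(v-K[1,2])/K[1,1],-1]);o=T[:3,3]
    return o+r*(z-o[2])/r[2]
E
python3 - <<'E'
from h import *
for c in['scene','top']:
    s=shot(c,c+'0');print(c,s['extrinsics'].round(3).tolist(),s['camera_matrix'].round(1).tolist())
o=observe();print({k:np.round(v,3).tolist() for k,v in o.items()})
E
```

```text
scene [[0.783, 0.236, -0.576, 0.02], [-0.622, 0.32, -0.715, -0.469], [0.016, 0.918, 0.397, 0.527], [0.0, 0.0, 0.0, 1.0]] [[435.5, 0.0, 278.3], [0.0, 435.5, 212.2], [0.0, 0.0, 1.0]]
top [[0.019, 0.989, -0.145, 0.416], [-1.0, 0.021, 0.016, 0.17], [0.019, 0.145, 0.989, 0.998], [0.0, 0.0, 0.0, 1.0]] [[472.6, 0.0, 283.7], [0.0, 472.6, 206.1], [0.0, 0.0, 1.0]]
{'time': 0.1, 'q': [1.292, 0.32, 1.566, -0.0, 1.257, -0.02], 'qvel': [0.001, -0.0, -0.002, -0.001, -0.002, 0.002], 'tau': [-0.001, -41.333, -23.251, 0.073, 0.042, -0.0], 'tool_pos': [0.147, 0.555, 0.213], 'tool_rot': [[-0.967, 0.256, -0.0], [0.256, 0.967, -0.002], [0.0, -0.002, -1.0]], 'force': [0.19, -0.049, -0.006], 'ft_torque': [-0.091, -0.063, 0.01], 'gripper_force': 0.0, 'finger_gap': 0.091}
```

View pics/scene0.png

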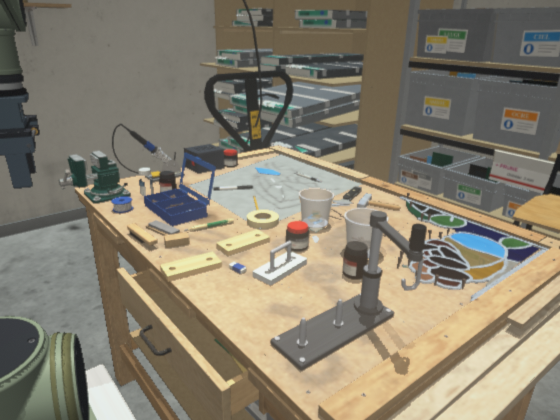

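View pics/top0.png

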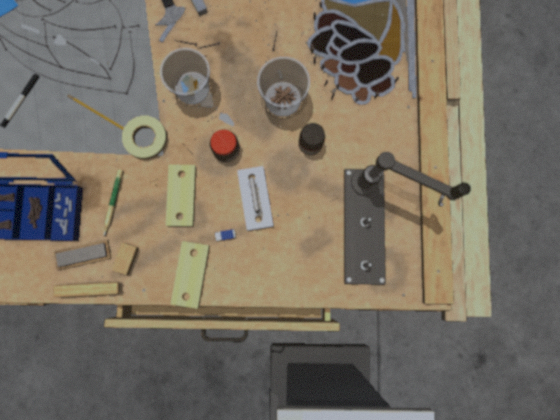

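The top view shows two boards, at about (181,195) and (190,275), and the top plate at (255,198). The press is at (365,226), its knob parked at (460,190), and the jars are at (224,144) and (312,137).

```bash
python3 - <<'E'
from h import *
s=load('top');c=cv2.cvtColor(s['color'],cv2.COLOR_RGB2BGR)
cv2.imwrite('pics/c1.png',cv2.resize(c[155:315,155:285],None,fx=3.7,fy=3.7,interpolation=cv2.INTER_CUBIC))
cv2.imwrite('pics/c2.png',cv2.resize(c[145:295,335:475],None,fx=4,fy=4,interpolation=cv2.INTER_CUBIC))
P=cloud(s)
hsv=cv2.cvtColor(c,cv2.COLOR_BGR2HSV)
for n,(u0,u1,v0,v1) in dict(bA=(160,203,158,232),bB=(165,215,235,312),pl=(232,280,160,236)).items():
    Z=P[v0:v1,u0:u1,2]
    m=((Z>0.008)&(Z<0.022)).astype(np.uint8)
    n_,l,st,ce=cv2.connectedComponentsWithStats(m);i=1+st[1:,4].argmax()
    q=P[v0:v1,u0:u1][l==i]
    r=cv2.minAreaRect((q[:,:2]*1000).astype(np.float32));print(n,len(q),np.median(q[:,2]).round(4),r)
print('bench z',np.median(P[240:300,290:330,2]),'base z',np.median(P[240:250,350:358,2]))
E
```

```text
bA 1588 0.0144 ((579.4857177734375, 372.61083984375), (130.3610382080078, 57.22872543334961), 0.18732856214046478)
bB 1701 0.0142 ((414.2752685546875, 345.3788757324219), (56.69041061401367, 129.8097686767578), 82.29119110107422)
pl 1380 0.0144 ((576.7845458984375, 215.83892822265625), (130.58871459960938, 56.060752868652344), 10.873501777648926)
bench z 0.00039283063433820375 base z 0.012608492568008667
```

View pics/c1.png

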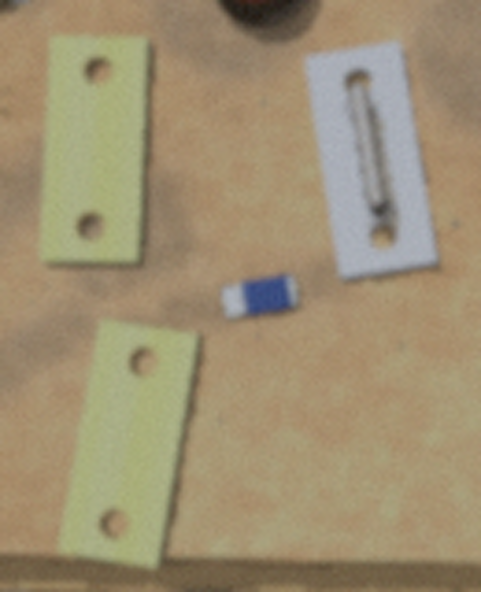

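View pics/c2.png

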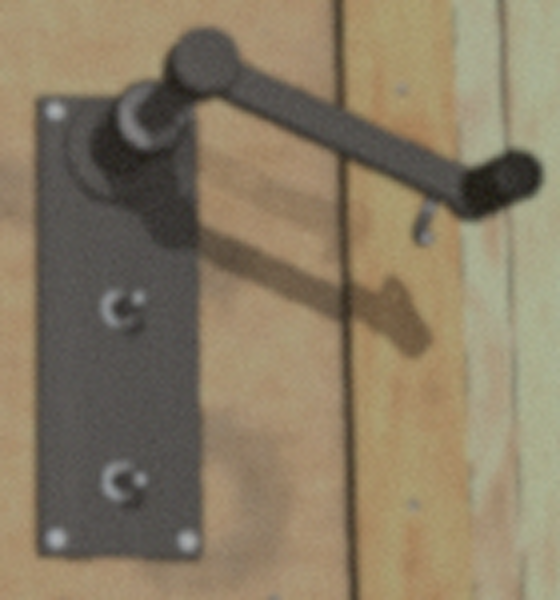

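The crops show two boards and the plate with its bail. On the press, the pins' bright tips are near crop pixels (138,297) and (138,472), and the knob's top is at (520,172).

```bash
python3 - <<'E'
from h import *
s=load('top');P=cloud(s)
u0,u1,v0,v1=338,392,160,292
R=P[v0:v1,u0:u1];Z=R[...,2]
m=((Z>0.008)&(Z<0.017)).astype(np.uint8)
n_,l,st,ce=cv2.connectedComponentsWithStats(m);i=1+st[1:,4].argmax()
q=R[l==i];print('base',len(q),cv2.minAreaRect((q[:,:2]*1000).astype(np.float32)))
for nm,(a,b,c,d) in dict(far=(355,380,210,232),near=(355,380,255,277)).items():
    r=P[c:d,a:b].reshape(-1,3);t=r[(r[:,2]>.03)]
    print(nm,len(t));print(t[np.argsort(-t[:,2])][:14].round(4).tolist())
for u,v in((138,297),(138,472)): print(onplane(s,335+u/4-.375,145+v/4-.375,.064))
for u,v in((122,308),(124,482)): print('foot?',onplane(s,335+u/4-.375,145+v/4-.375,.012))
r=P[:300,380:480].reshape(-1,3);t=r[(r[:,2]>.24)];print('knob',len(t),np.median(t,0),t.min(0),t.max(0))
r=P[:300,340:410].reshape(-1,3);t=r[(r[:,2]>.15)];print('post',len(t),np.median(t,0),t.min(0),t.max(0))
# bail bar
r=P[155:236,232:280].reshape(-1,3);t=r[(r[:,2]>.055)];print('bail',len(t),cv2.minAreaRect((t[:,:2]*1000).astype(np.float32)),np.median(t[:,2]))
# scene cloud cross-check
s2=load('scene');P2=cloud(s2)
for n,c in dict(bA=(.5795,.3726),bB=(.4143,.3454),pl=(.5768,.2158)).items():
    m=(np.hypot(P2[...,0]-c[0],P2[...,1]-c[1])<.08)&(P2[...,2]>.009)&(P2[...,2]<.02)
    q=P2[m];print(n,len(q),cv2.minAreaRect((q[:,:2]*1000).astype(np.float32)))
m=(P2[...,2]>.009)&(P2[...,2]<.017)&(P2[...,0]>.35)&(P2[...,0]<.68)&(P2[...,1]<.07)&(P2[...,1]>-.08)
q=P2[m];print('base2',len(q),cv2.minAreaRect((q[:,:2]*1000).astype(np.float32)))
m=(P2[...,2]>.055)&(P2[...,2]<.07)&(P2[...,0]>.35)&(P2[...,0]<.56)&(P2[...,1]<.07)&(P2[...,1]>-.08);print(P2[m].round(4).tolist()[:30])
E
```

```text
base 3893 ((522.7635498046875, -16.425373077392578), (244.06065368652344, 86.29309844970703), 0.09783574938774109)
far 40
[[0.5304, -0.0178, 0.0659], [0.5325, -0.0161, 0.0643], [0.5305, -0.0142, 0.0639], [0.5306, -0.0163, 0.0632], [0.5266, -0.0163, 0.0631], [0.5326, -0.0144, 0.0631], [0.5287, -0.0146, 0.062], [0.5288, -0.0167, 0.0615], [0.5289, -0.0187, 0.0614], [0.5269, -0.0148, 0.0609], [0.529, -0.013, 0.0597], [0.5271, -0.019, 0.0597], [0.531, -0.013, 0.0596], [0.525, -0.017, 0.0596]]
near 43
[[0.416, 0.1703, 0.9984], [0.416, 0.1703, 0.9984], [0.416, 0.1703, 0.9984], [0.4412, -0.0169, 0.0669], [0.4412, -0.015, 0.0666], [0.4393, -0.0152, 0.0654], [0.4394, -0.0193, 0.0648], [0.4393, -0.0173, 0.0646], [0.4374, -0.0174, 0.0643], [0.4432, -0.0136, 0.0638], [0.4432, -0.0157, 0.0632], [0.4374, -0.0157, 0.063], [0.4373, -0.0138, 0.0625], [0.4414, -0.0199, 0.0619]]
[ 0.53080313 -0.01643755  0.064     ]
[ 0.44395457 -0.01576931  0.064     ]
foot? [ 0.53118322 -0.01832492  0.012     ]
foot? [ 0.44020936 -0.01877988  0.012     ]
knob 269 [ 0.5545751  -0.12617164  0.25173433] [ 0.41595272 -0.1
[... 847 characters left out ...]
644], [0.5324, -0.0206, 0.0637], [0.5295, -0.0162, 0.0603], [0.5299, -0.0183, 0.0613], [0.5302, -0.0204, 0.0623], [0.5299, -0.023, 0.0639], [0.528, -0.0153, 0.0582], [0.527, -0.0186, 0.0605], [0.5273, -0.0207, 0.0616], [0.5274, -0.023, 0.0628], [0.5316, -0.0218, 0.0603], [0.5343, -0.0218, 0.0592], [0.5258, -0.0174, 0.0581], [0.5271, -0.0187, 0.0583], [0.5285, -0.0199, 0.0584], [0.5292, -0.0217, 0.0591], [0.532, -0.0216, 0.0579], [0.534, -0.0223, 0.0574], [0.5247, -0.0186, 0.0571], [0.5256, -0.0202, 0.0576], [0.5274, -0.0211, 0.0573], [0.5281, -0.0228, 0.058], [0.5308, -0.0229, 0.0569], [0.5318, -0.0244, 0.0574], [0.5238, -0.0196, 0.0558], [0.5267, -0.0219, 0.0559], [0.5258, -0.0251, 0.0581]]
```

```bash
cat >> h.py <<'E'
from scipy.spatial.transform import Rotation as Ro
def plan(wps,step=.04):
    """wps: (x,y,z,yawdeg,jaw). prints rows to go from the present pose"""
    o=observe();p=o['tool_pos'].copy() if hasattr(o['tool_pos'],'copy') else np.array(o['tool_pos']);R=np.array(o['tool_rot'])
    for x,y,z,yaw,jaw in wps:
        a=np.radians(yaw);G=np.array([[-np.cos(a),-np.sin(a),0],[-np.sin(a),np.cos(a),0],[0,0,-1]])
        rv=Ro.from_matrix(R.T@G).as_rotvec();d=np.array([x,y,z])-p
        n=int(max(1,np.ceil(np.linalg.norm(d)/step),np.ceil(np.linalg.norm(rv)/.12)))
        rows=[]
        for i in range(n):
            f=R@Ro.from_rotvec(rv*i/n).as_matrix()
            rows.append([*np.round(f.T@d/n,4).tolist(),*np.round(rv/n,4).tolist(),jaw])
        print('->',(x,y,z,yaw),n,'rows:',rows if np.abs(rv).max()>.004 else [rows[0][:3]+[round(float(t),4) for t in rv/n]+[jaw]])
        p=np.array([x,y,z]);R=G
E
python3 - <<'E'
from h import *
plan([(.5795,.372,.10,0.2,1),(.5795,.372,.003,.2,1)])
E
```

```text
-> (0.5795, 0.372, 0.1, 0.2) 13 rows: [[-0.0358, -0.0051, 0.0087, -0.0001, -0.0, -0.0202, 1], [-0.0357, -0.0058, 0.0087, -0.0001, -0.0, -0.0202, 1], [-0.0355, -0.0066, 0.0087, -0.0001, -0.0, -0.0202, 1], [-0.0354, -0.0073, 0.0087, -0.0001, -0.0, -0.0202, 1], [-0.0352, -0.008, 0.0087, -0.0001, -0.0, -0.0202, 1], [-0.0351, -0.0087, 0.0087, -0.0001, -0.0, -0.0202, 1], [-0.0349, -0.0094, 0.0087, -0.0001, -0.0, -0.0202, 1], [-0.0347, -0.0101, 0.0087, -0.0001, -0.0, -0.0202, 1], [-0.0345, -0.0108, 0.0087, -0.0001, -0.0, -0.0202, 1], [-0.0343, -0.0115, 0.0087, -0.0001, -0.0, -0.0202, 1], [-0.034, -0.0122, 0.0087, -0.0001, -0.0, -0.0202, 1], [-0.0338, -0.0129, 0.0087, -0.0001, -0.0, -0.0202, 1], [-0.0335, -0.0136, 0.0087, -0.0001, -0.0, -0.0202, 1]]
-> (0.5795, 0.372, 0.003, 0.2) 3 rows: [[0.0, 0.0, 0.0323, 0.0, 0.0, 0.0, 1]]
```

play_rows(
  steps=[
    [0, 0, 0, 0, 0, -0.087, 1],
    [0, 0, 0, 0, 0, -0.087, 1],
    [0, 0, 0, 0, 0, -0.088, 1],
    [-0.036, -0.0153, 0.006, 0, 0, 0, 1],
    [-0.036, -0.0153, 0.006, 0, 0, 0, 1],
    [-0.036, -0.0153, 0.006, 0, 0, 0, 1],
    [-0.036, -0.0153, 0.006, 0, 0, 0, 1],
    [-0.036, -0.0153, 0.006, 0, 0, 0, 1],
    [-0.036, -0.0153, 0.006, 0, 0, 0, 1],
    [-0.036, -0.0153, 0.006, 0, 0, 0, 1],
  ],
)

```text
time: 1.1
tool_pos: [0.4007, 0.4486, 0.1713]
tool_rot: [[-1.0, -0.003, -0.001], [-0.003, 1.0, -0.0], [0.001, -0.0, -1.0]]
force: [0.9, 1.3, -1.1]
finger_gap: 0.0915
gripper_force: 0.0
```

play_rows(
  steps=[
    [-0.036, -0.0153, 0.006, 0, 0, 0, 1],
    [-0.036, -0.0153, 0.006, 0, 0, 0, 1],
    [-0.036, -0.0153, 0.006, 0, 0, 0, 1],
    [-0.036, -0.0153, 0.006, 0, 0, 0, 1],
    [-0.036, -0.0153, 0.006, 0, 0, 0, 1],
    [0, 0, 0, 0, 0, 0, 1],
    [0, 0, 0, 0, 0, 0, 1],
  ],
)

```text
time: 1.8
tool_pos: [0.5797, 0.373, 0.1409]
tool_rot: [[-1.0, -0.002, -0.002], [-0.002, 1.0, -0.001], [0.002, -0.001, -1.0]]
force: [-0.2, 0.6, 0.9]
finger_gap: 0.0914
gripper_force: 0.0
```

```bash
python3 - <<'E'
from h import *
s=shot('wrist','w1')
plan([(.5795,.372,.10,0.2,1),(.5795,.372,.003,.2,1)])
E
```

```text
-> (0.5795, 0.372, 0.1, 0.2) 2 rows: [[-0.0003, -0.0008, 0.0207, -0.0001, -0.0008, -0.0003, 1]]
-> (0.5795, 0.372, 0.003, 0.2) 3 rows: [[0.0, 0.0, 0.0323, 0.0, 0.0, 0.0, 1]]
```

View pics/w1.png

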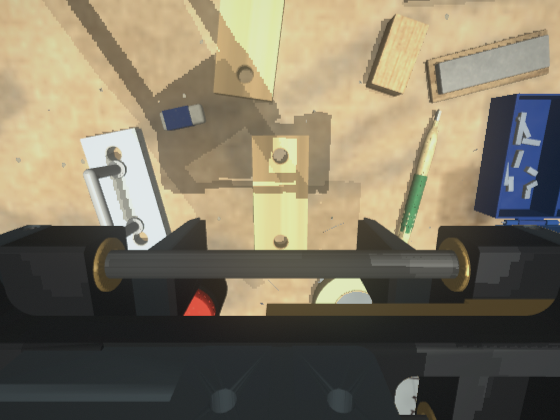

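The wrist view shows board A centred between the fingers: board columns 253–308, finger midpoint about 282.

play_rows(
  steps=[
    [0, 0.001, 0.035, 0, 0, 0, 1],
    [0, 0, 0.035, 0, 0, 0, 1],
    [0, 0, 0.035, 0, 0, 0, 1],
    [0, 0, 0.021, 0, 0, 0, 1],
    [0, 0, 0.009, 0, 0, 0, 1],
    [0, 0, 0, 0, 0, 0, 1],
    [0, 0, 0, 0, 0, 0, 0],
    [0, 0, 0, 0, 0, 0, 0],
    [0, 0, 0, 0, 0, 0, 0],
    [0, 0, 0, 0, 0, 0, 0],
  ],
)

```text
time: 2.85
tool_pos: [0.5802, 0.3749, 0.008]
tool_rot: [[-1.0, -0.003, 0.001], [-0.003, 1.0, 0.001], [-0.001, 0.001, -1.0]]
force: [0.6, -2.5, 0.8]
finger_gap: 0.0619
gripper_force: 0.5
```

play_rows(
  steps=[
    [0, 0, 0, 0, 0, 0, 0],
    [0, 0, 0, 0, 0, 0, 0],
    [0, 0, -0.02, 0, 0, 0, 0],
    [0, 0, -0.03, 0, 0, 0, 0],
    [0, 0, -0.03, 0, 0, 0, 0],
    [0, 0, -0.03, 0, 0, 0, 0],
    [0, 0, -0.03, 0, 0, 0, 0],
    [0, 0, 0, 0, 0, 0, 0],
  ],
)

```text
time: 3.65
tool_pos: [0.582, 0.3762, 0.1518]
tool_rot: [[-1.0, -0.003, 0.008], [-0.003, 1.0, 0.005], [-0.008, 0.005, -1.0]]
force: [0.6, 0.1, -0.4]
finger_gap: 0.0555
gripper_force: 30.0
```

```bash
python3 - <<'E'
from h import *
plan([(.4853,-.0175,.14,0.1,0)])
E
```

```text
-> (0.4853, -0.0175, 0.14, 0.1) 11 rows: [[0.0089, -0.0358, 0.0008, 0.0005, 0.0007, 0.0001, 0], [0.0089, -0.0358, 0.0008, 0.0005, 0.0007, 0.0001, 0], [0.0089, -0.0358, 0.0009, 0.0005, 0.0007, 0.0001, 0], [0.0089, -0.0358, 0.0009, 0.0005, 0.0007, 0.0001, 0], [0.0089, -0.0358, 0.0009, 0.0005, 0.0007, 0.0001, 0], [0.0089, -0.0358, 0.0009, 0.0005, 0.0007, 0.0001, 0], [0.0089, -0.0358, 0.001, 0.0005, 0.0007, 0.0001, 0], [0.0089, -0.0358, 0.001, 0.0005, 0.0007, 0.0001, 0], [0.0089, -0.0358, 0.001, 0.0005, 0.0007, 0.0001, 0], [0.0089, -0.0358, 0.001, 0.0005, 0.0007, 0.0001, 0], [0.0089, -0.0358, 0.001, 0.0005, 0.0007, 0.0001, 0]]
```

play_rows(
  steps=[
    [0.009, -0.0358, 0.001, 0.0005, 0.0007, 0, 0],
    [0.009, -0.0358, 0.001, 0.0005, 0.0007, 0, 0],
    [0.009, -0.0358, 0.001, 0.0005, 0.0007, 0, 0],
    [0.009, -0.0358, 0.001, 0.0005, 0.0007, 0, 0],
    [0.009, -0.0358, 0.001, 0.0005, 0.0007, 0, 0],
    [0.009, -0.0358, 0.001, 0.0005, 0.0007, 0, 0],
    [0.009, -0.0358, 0.001, 0.0005, 0.0007, 0, 0],
    [0.009, -0.0358, 0.001, 0.0005, 0.0007, 0, 0],
    [0.009, -0.0358, 0.001, 0.0005, 0.0007, 0, 0],
    [0.009, -0.0358, 0.001, 0.0005, 0.0007, 0, 0],
  ],
)

```text
time: 4.65
tool_pos: [0.4895, 0.0151, 0.1366]
tool_rot: [[-1.0, -0.003, -0.009], [-0.003, 1.0, -0.005], [0.009, -0.005, -1.0]]
force: [0.4, -0.7, -0.3]
finger_gap: 0.0554
gripper_force: 30.0
```

play_rows(
  steps=[
    [0.0085, -0.0358, 0.01, 0, 0, 0, 0],
    [0, 0, 0.02, 0, 0, 0, 0],
    [0, 0, 0, 0, 0, 0, 0],
    [0, 0, 0, 0, 0, 0, 0],
  ],
)

```text
time: 5.05
tool_pos: [0.4818, -0.0194, 0.1076]
tool_rot: [[-1.0, -0.003, -0.009], [-0.003, 1.0, -0.004], [0.009, -0.004, -1.0]]
force: [-0.3, -0.7, -0.5]
finger_gap: 0.0557
gripper_force: 30.0
```

```bash
python3 - <<'E'
from h import *
s=shot('top','t2');s2=shot('wrist','w2')
o=observe();print(o['tool_pos'],o['tool_rot'],o['finger_gap'])
P=cloud(s);print(P[190:300:6,330:400:5,2].round(3))
E
```

```text
[ 0.48281579 -0.01904286  0.10856239] [[-0.99997223 -0.00416249 -0.00618174]
 [-0.00413275  0.99997986 -0.00481638]
 [ 0.00620167 -0.0047907  -0.99996929]] 0.05559123491068439
[[-0.003 -0.003 -0.     0.014  0.013  0.02   0.019  0.018  0.019  0.023
   0.011  0.442  0.466  0.477]
 [ 0.001  0.002  0.001  0.012  0.011  0.009  0.012  0.015  0.013  0.01
   0.013  0.445  0.468  0.481]
 [-0.     0.003  0.003  0.015  0.017  0.012  0.012  0.014  0.012  0.015
   0.013  0.448  0.471  0.487]
 [ 0.     0.003  0.     0.014  0.01   0.012  0.11   0.114  0.114  0.112
   0.42   0.448  0.474  0.486]
 [ 0.002  0.003  0.229  0.23   0.227  0.013  0.209  0.114  0.116  0.114
   0.423  0.451  0.474  0.489]
 [ 0.001  0.22   0.227  0.229  0.231  0.228  0.227  0.212  0.204  0.204
   0.424  0.452  0.475  0.489]
 [ 0.004  0.219  0.227  0.227  0.226  0.201  0.209  0.21   0.115  0.225
   0.425  0.453  0.475  0.489]
 [ 0.003  0.22   0.227  0.231  0.228  0.198  0.208  0.211  0.114  0.29
   0.426  0.451  0.471  0.493]
 [ 0.     0.22   0.23   0.23   0.227  0.2    0.211  0.209  0.115  0.219
   0.428  0.456  0.47   0.493]
[... 321 characters left out ...]
001  0.004  0.012  0.01   0.012  0.102  0.114  0.115  0.113
   0.114  0.451  0.473  0.498]
 [ 0.002 -0.002 -0.001  0.01   0.01   0.011  0.104  0.114  0.115  0.012
   0.113  0.451  0.476  0.498]
 [ 0.002  0.003  0.004  0.013  0.013  0.012  0.104  0.114  0.116  0.119
   0.111  0.453  0.478  0.499]
 [-0.003  0.003  0.001  0.013  0.014  0.012  0.014  0.011  0.013  0.013
   0.016  0.454  0.478  0.5  ]
 [-0.001  0.    -0.     0.    -0.001  0.004  0.001  0.002 -0.001  0.
   0.     0.455  0.478  0.501]
 [ 0.     0.001  0.002  0.005 -0.     0.002  0.     0.002  0.001  0.
  -0.001  0.004  0.481  0.502]
 [ 0.003  0.001  0.003  0.001 -0.002 -0.    -0.001 -0.002  0.001 -0.
   0.002 -0.001  0.481  0.503]]
```

View pics/t2.png

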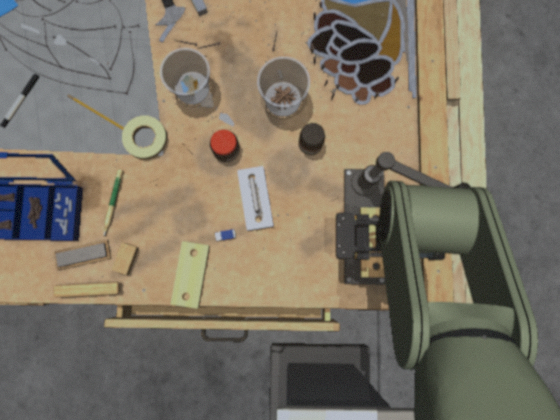

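View pics/w2.png

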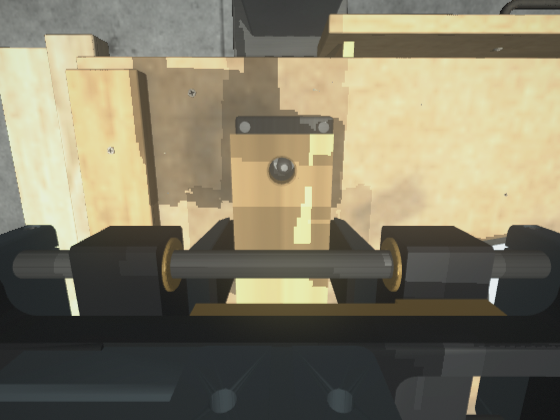

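The top view shows the board held over the press, partly hidden by the gripper. The wrist view shows the near hole at (282,170) with the near pin's tip visible through it. I'll measure both.

```bash
python3 - <<'E'
from h import *
s=load('top');P=cloud(s)
r=P[180:300,340:395].reshape(-1,3);t=r[(r[:,2]>.106)&(r[:,2]<.122)]
print(len(t),t.min(0),t.max(0));
for nm,f in(('x',0),('y',1)): print(nm,np.percentile(t[:,f],[0.3,1,2,98,99,99.7]).round(4))
print('z',np.median(t[:,2]))
w=load('wrist');Q=cloud(w);print(w['extrinsics'].round(3).tolist())
r=Q[60:260,180:400].reshape(-1,3);t=r[(r[:,2]>.108)&(r[:,2]<.122)&(r[:,0]<.46)]
print('wb',len(t),np.percentile(t[:,0],[.5,2]),np.percentile(t[:,1],[1,3,97,99]),np.median(t[:,2]))
print('hole',onplane(w,282,170,np.median(t[:,2])),'pin',onplane(w,284,167,.064))
p=Q[155:185,268:298].reshape(-1,3);p=p[(p[:,2]>.05)&(p[:,2]<.075)];print('pin pts',len(p),p[np.argsort(-p[:,2])][:8].round(4).tolist())
r=Q[100:140,220:350].reshape(-1,3);t=r[(r[:,2]>.007)&(r[:,2]<.02)];print('base end',np.percentile(t[:,0],1),np.percentile(t[:,1],[1,99]))
c=cv2.cvtColor(w['color'],cv2.COLOR_RGB2BGR)[130:210,240:325]
cv2.imwrite('pics/w2c.png',cv2.resize(c,None,fx=6,fy=6,interpolation=cv2.INTER_CUBIC))
E
```

```text
655 [ 0.41612697 -0.03211465  0.10600565] [0.54602693 0.01086176 0.12081506]
x [0.4162 0.4164 0.4176 0.5454 0.5456 0.5458]
y [-0.0316 -0.0307 -0.0297  0.0097  0.0099  0.0103]
z 0.1142954424517737
[[-0.004, -0.974, -0.226, 0.418], [1.0, -0.005, 0.003, -0.019], [-0.004, -0.226, 0.974, 0.28], [0.0, 0.0, 0.0, 1.0]]
wb 7493 [0.41596808 0.41651099] [-0.04734346 -0.04630541  0.00659619  0.00761391] 0.11535616452667588
hole [ 0.43536083 -0.01960832  0.11535616] pin [ 0.43866321 -0.01825089  0.064     ]
pin pts 196 [[0.4385, -0.0197, 0.0659], [0.4407, -0.019, 0.0654], [0.44, -0.0161, 0.0653], [0.4386, -0.019, 0.0652], [0.4364, -0.0183, 0.0651], [0.4393, -0.019, 0.0651], [0.4407, -0.0168, 0.0651], [0.4379, -0.019, 0.065]]
base end 0.40034646942175267 [-0.05997895  0.02311278]
```

View pics/w2c.png

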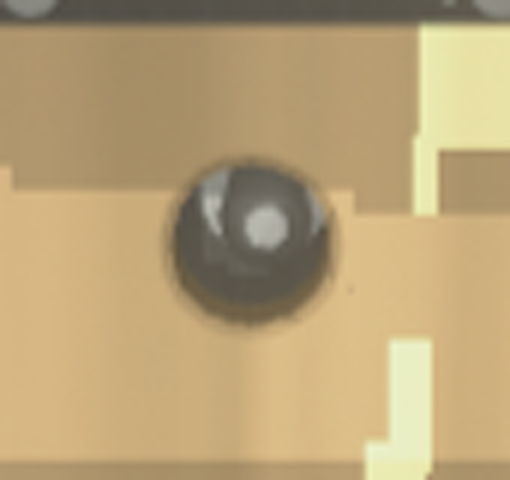

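Both cameras agree: the board must move about +4 mm in x and +1 mm in y. Crop detail: hole centre (250,240), pin tip (266,227).

```bash
python3 - <<'E'
from h import *
plan([(.4867,-.0178,.075,0.1,0),(.4867,-.0178,.022,.1,0)],.02)
E
```

```text
-> (0.4867, -0.0178, 0.075, 0.1) 2 rows: [[-0.002, 0.0007, 0.0168, -0.0024, -0.0031, 0.0012, 0], [-0.002, 0.0007, 0.0168, -0.0024, -0.0031, 0.0012, 0]]
-> (0.4867, -0.0178, 0.022, 0.1) 3 rows: [[0.0, 0.0, 0.0177, 0.0, 0.0, 0.0, 0]]
```

play_rows(
  steps=[
    [-0.002, 0.0007, 0.01, -0.0024, -0.0031, 0.0012, 0],
    [-0.002, 0.0006, 0.01, -0.0024, -0.0031, 0.0012, 0],
    [0, 0, 0.01, 0, 0, 0, 0],
    [0, 0, 0, 0, 0, 0, 0],
    [0, 0, 0.008, 0, 0, 0, 0],
    [0, 0, 0.008, 0, 0, 0, 0],
    [0, 0, 0.008, 0, 0, 0, 0],
    [0, 0, 0, 0, 0, 0, 0],
  ],
)

```text
time: 5.95
tool_pos: [0.4851, -0.0184, 0.053]
tool_rot: [[-1.0, -0.001, -0.003], [-0.001, 1.0, 0.0], [0.003, 0.0, -1.0]]
force: [-0.2, 0.2, -1.4]
finger_gap: 0.0556
gripper_force: 30.0
```

```bash
python3 - <<'E'
from h import *
plan([(.4867,-.0178,.0195,0.1,0)],.01)
E
```

```text
-> (0.4867, -0.0178, 0.0195, 0.1) 4 rows: [[-0.0004, 0.0001, 0.0084, 0.0, -0.0009, -0.0002, 0]]
```

play_rows(
  steps=[
    [-0.0005, 0, 0.008, 0, -0.001, 0, 0],
    [-0.0005, 0, 0.008, 0, -0.001, 0, 0],
    [0, 0, 0.008, 0, 0, 0, 0],
    [0, 0, 0.006, 0, 0, 0, 0],
    [0, 0, 0.003, 0, 0, 0, 0],
    [0, 0, 0, 0, 0, 0, 0],
  ],
)

```text
time: 6.55
tool_pos: [0.487, -0.0184, 0.0207]
tool_rot: [[-1.0, -0.001, 0.0], [-0.001, 1.0, -0.0], [-0.0, -0.0, -1.0]]
force: [-1.1, 0.8, -1.4]
finger_gap: 0.0555
gripper_force: 30.0
```

Within 1 mm. I'll press lightly, release and go up.

play_rows(
  steps=[
    [0, 0, 0.002, 0, 0, 0, 0],
    [0, 0, 0, 0, 0, 0, 0],
    [0, 0, 0, 0, 0, 0, 1],
    [0, 0, 0, 0, 0, 0, 1],
    [0, 0, 0, 0, 0, 0, 1],
    [0, 0, 0, 0, 0, 0, 1],
    [0, 0, 0, 0, 0, 0, 1],
    [0, 0, -0.02, 0, 0, 0, 1],
    [0, 0, -0.035, 0, 0, 0, 1],
    [0, 0, -0.035, 0, 0, 0, 1],
  ],
)

```text
time: 7.55
tool_pos: [0.4865, -0.0184, 0.1098]
tool_rot: [[-1.0, -0.001, -0.0], [-0.001, 1.0, -0.0], [0.0, -0.0, -1.0]]
force: [0.3, 0.1, -1.1]
finger_gap: 0.0915
gripper_force: 0.0
```

```bash
python3 - <<'E'
from h import *
w=shot('wrist');Q=cloud(w);o=observe();print(o['tool_pos'])
r=Q.reshape(-1,3);t=r[(r[:,2]>.021)&(r[:,2]<.034)&(abs(r[:,0]-.485)<.1)&(abs(r[:,1]+.018)<.06)]
print(len(t),np.median(t[:,2]),cv2.minAreaRect((t[:,:2]*1000).astype(np.float32)))
s=shot('top');P=cloud(s)
u0,u1,v0,v1=165,215,235,312
Z=P[v0:v1,u0:u1,2];m=((Z>0.008)&(Z<0.022)).astype(np.uint8)
n_,l,st,ce=cv2.connectedComponentsWithStats(m);i=1+st[1:,4].argmax()
q=P[v0:v1,u0:u1][l==i];print('bB',cv2.minAreaRect((q[:,:2]*1000).astype(np.float32)))
plan([(.4153,.344,.13,-7.7,1)])
E
```

```text
[ 0.49048231 -0.01858036  0.11558724]
7052 0.026433415722083214 ((471.76409912109375, -18.85226821899414), (101.08776092529297, 56.22462463378906), 0.05378137528896332)
bB ((414.31768798828125, 345.29132080078125), (57.09294509887695, 130.00669860839844), 82.33570098876953)
-> (0.4153, 0.344, 0.13, -7.7) 10 rows: [[0.0075, 0.0363, -0.0018, -0.0, 0.0011, 0.0135, 1], [0.008, 0.0362, -0.0018, -0.0, 0.0011, 0.0135, 1], [0.0084, 0.036, -0.0017, -0.0, 0.0011, 0.0135, 1], [0.0089, 0.0359, -0.0017, -0.0, 0.0011, 0.0135, 1], [0.0094, 0.0358, -0.0017, -0.0, 0.0011, 0.0135, 1], [0.0099, 0.0357, -0.0017, -0.0, 0.0011, 0.0135, 1], [0.0104, 0.0355, -0.0017, -0.0, 0.0011, 0.0135, 1], [0.0109, 0.0354, -0.0017, -0.0, 0.0011, 0.0135, 1], [0.0113, 0.0352, -0.0017, -0.0, 0.0011, 0.0135, 1], [0.0118, 0.0351, -0.0017, -0.0, 0.0011, 0.0135, 1]]
```

play_rows(
  steps=[
    [0, 0, -0.02, 0, 0, 0.045, 1],
    [0.0105, 0.0363, -0.001, 0, 0, 0.045, 1],
    [0.0105, 0.0363, -0.001, 0, 0, 0.045, 1],
    [0.0123, 0.0348, -0.001, 0, 0, 0, 1],
    [0.0123, 0.0348, -0.001, 0, 0, 0, 1],
    [0.0123, 0.0348, -0.001, 0, 0, 0, 1],
    [0.0123, 0.0348, -0.001, 0, 0, 0, 1],
    [0.0123, 0.0348, -0.001, 0, 0, 0, 1],
    [0.0123, 0.0348, -0.001, 0, 0, 0, 1],
    [0.0123, 0.0348, -0.001, 0, 0, 0, 1],
  ],
)

```text
time: 8.65
tool_pos: [0.4173, 0.3096, 0.1373]
tool_rot: [[-0.991, 0.134, 0.0], [0.134, 0.991, -0.001], [-0.0, -0.001, -1.0]]
force: [0.1, -0.6, 0.7]
finger_gap: 0.0911
gripper_force: 0.0
```

play_rows(
  steps=[
    [0, 0.02, 0, 0, 0, 0, 1],
    [0, 0, 0, 0, 0, 0, 1],
    [0, 0, 0, 0, 0, 0, 1],
  ],
)

```text
time: 8.95
tool_pos: [0.4202, 0.3277, 0.1372]
tool_rot: [[-0.991, 0.133, -0.0], [0.133, 0.991, -0.002], [0.0, -0.002, -1.0]]
force: [0.2, -0.4, 1.1]
finger_gap: 0.0909
gripper_force: 0.0
```

```bash
python3 - <<'E'
from h import *
plan([(.4148,.3440,.003,-7.7,1)])
w=shot('wrist');Q=cloud(w)
r=Q.reshape(-1,3);t=r[(r[:,2]>.01)&(r[:,2]<.018)&(abs(r[:,0]-.414)<.1)&(abs(r[:,1]-.344)<.05)]
print(len(t),np.median(t[:,2]),cv2.minAreaRect((t[:,:2]*1000).astype(np.float32)))
E
```

```text
-> (0.4148, 0.344, 0.003, -7.7) 4 rows: [[0.0019, 0.0039, 0.0335, -0.0005, -0.0, 0.0003, 1]]
6534 0.01447106305600726 ((411.35699462890625, 344.0696716308594), (56.01441192626953, 124.9726791381836), 82.3767318725586)
```

play_rows(
  steps=[
    [0.004, 0.008, 0.03, 0, 0, 0, 1],
    [0.0035, 0.0075, 0.035, 0, 0, 0, 1],
    [0, 0, 0.035, 0, 0, 0, 1],
    [0, 0, 0.023, 0, 0, 0, 1],
    [0, 0, 0.006, 0, 0, 0, 1],
    [0, 0, 0, 0, 0, 0, 1],
    [0, 0, 0, 0, 0, 0, 1],
  ],
)

```text
time: 9.7
tool_pos: [0.4166, 0.3446, 0.0103]
tool_rot: [[-0.991, 0.135, 0.003], [0.135, 0.991, 0.001], [-0.003, 0.002, -1.0]]
force: [-0.2, -0.2, 0.6]
finger_gap: 0.0914
gripper_force: 0.0
```

play_rows(
  steps=[
    [0, 0, 0, 0, 0, 0, 0],
    [0, 0, 0, 0, 0, 0, 0],
    [0, 0, 0, 0, 0, 0, 0],
    [0, 0, 0, 0, 0, 0, 0],
    [0, 0, 0, 0, 0, 0, 0],
    [0, 0, 0, 0, 0, 0, 0],
    [0, 0, -0.02, 0, 0, 0, 0],
    [0, 0, -0.04, 0, 0, 0, 0],
    [0, 0, -0.04, 0, 0, 0, 0],
    [0, 0, -0.04, 0, 0, 0, 0],
  ],
)

```text
time: 10.7
tool_pos: [0.415, 0.3442, 0.1501]
tool_rot: [[-0.991, 0.134, 0.0], [0.134, 0.991, -0.001], [-0.0, -0.001, -1.0]]
force: [0.7, 0.2, -2.3]
finger_gap: 0.056
gripper_force: 3.0
```

```bash
python3 - <<'E'
from h import *
plan([(.4860,-.0184,.15,0.1,0)])
E
```

```text
-> (0.486, -0.0184, 0.15, 0.1) 10 rows: [[-0.0119, -0.035, 0.0, -0.0001, 0.0, -0.0136, 0], [-0.0114, -0.0351, 0.0, -0.0001, 0.0, -0.0136, 0], [-0.0109, -0.0353, 0.0, -0.0001, 0.0, -0.0136, 0], [-0.0105, -0.0354, 0.0, -0.0001, 0.0, -0.0136, 0], [-0.01, -0.0356, 0.0, -0.0001, 0.0, -0.0136, 0], [-0.0095, -0.0357, 0.0, -0.0001, 0.0, -0.0136, 0], [-0.009, -0.0358, 0.0, -0.0001, 0.0, -0.0136, 0], [-0.0085, -0.036, 0.0, -0.0001, 0.0, -0.0136, 0], [-0.008, -0.0361, 0.0, -0.0001, 0.0, -0.0136, 0], [-0.0075, -0.0362, 0.0, -0.0001, 0.0, -0.0136, 0]]
```

The grip force reads 3 N, so the grip has slackened. I'll wait for it to come back.

play_rows(
  steps=[
    [0, 0, 0, 0, 0, 0, 0],
    [0, 0, 0, 0, 0, 0, 0],
    [0, 0, 0, 0, 0, 0, 0],
    [0, 0, 0, 0, 0, 0, 0],
  ],
)

```text
time: 11.1
tool_pos: [0.4145, 0.3438, 0.1472]
tool_rot: [[-0.991, 0.134, -0.002], [0.134, 0.991, -0.003], [0.002, -0.003, -1.0]]
force: [-0.3, -1.0, -1.1]
finger_gap: 0.0554
gripper_force: 30.0
```

```bash
python3 - <<'E'
from h import *
w=shot('wrist','w3');Q=cloud(w);o=observe();print(o['tool_pos'],o['finger_gap'],o['gripper_force'])
s=shot('top');P=cloud(s);print(P[240:312:6,160:220:5,2].round(3))
E
```

```text
[0.41466479 0.34393403 0.14737999] 0.05541893452632758 29.999798834323883
[[ 0.461  0.     0.15   0.153  0.154  0.152  0.152  0.001 -0.002  0.002
   0.001  0.001]
 [ 0.486  0.457  0.152  0.153  0.139  0.151  0.153  0.15   0.     0.003
  -0.     0.   ]
 [ 0.508  0.483  0.153  0.327  0.326  0.325  0.15   0.153 -0.     0.002
   0.001  0.001]
 [ 0.514  0.502  0.479  0.326  0.327  0.329  0.251  0.251  0.245  0.269
   0.27   0.27 ]
 [ 0.533  0.513  0.497  0.46   0.327  0.326  0.304  0.268  0.27   0.272
   0.268  0.267]
 [ 0.549  0.533  0.511  0.483  0.328  0.327  0.298  0.268  0.267  0.269
   0.269  0.268]
 [ 0.553  0.549  0.528  0.506  0.48   0.326  0.289  0.268  0.269  0.268
   0.268  0.268]
 [ 0.556  0.558  0.547  0.525  0.503  0.476  0.278  0.27   0.268  0.268
   0.272  0.269]
 [ 0.559  0.56   0.562  0.544  0.524  0.499  0.472  0.27   0.267  0.268
   0.269  0.269]
 [ 0.56   0.563  0.564  0.562  0.542  0.522  0.498  0.268  0.269  0.266
   0.271  0.267]
 [ 0.564  0.566  0.566  0.569  0.561  0.538  0.516  0.493  0.268  0.27
   0.269  0.002]
 [ 0.151  0.568  0.568  0.571  0.571  0.557  0.536  0.516  0.49   0.268
   0.267 -0.001]]
```

View pics/w3.png

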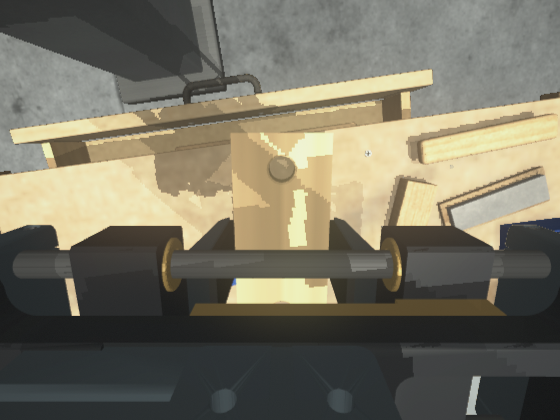

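The grip is back at 30 N and the board is still held, with its hole at (282,169) as before. I'll carry on.

play_rows(
  steps=[
    [0, 0, 0, 0, 0, -0.045, 0],
    [0, 0, 0, 0, 0, -0.045, 0],
    [0, 0, 0, 0, 0, -0.046, 0],
    [-0.0072, -0.0362, 0, 0, 0, 0, 0],
    [-0.0072, -0.0362, 0, 0, 0, 0, 0],
    [-0.0072, -0.0362, 0, 0, 0, 0, 0],
    [-0.0072, -0.0362, 0, 0, 0, 0, 0],
    [-0.0072, -0.0362, 0, 0, 0, 0, 0],
    [-0.0072, -0.0362, 0, 0, 0, 0, 0],
    [-0.0072, -0.0362, 0, 0, 0, 0, 0],
  ],
)

```text
time: 12.2
tool_pos: [0.4661, 0.0898, 0.1486]
tool_rot: [[-1.0, -0.002, 0.0], [-0.002, 1.0, -0.0], [-0.0, -0.0, -1.0]]
force: [0.1, -0.0, 0.6]
finger_gap: 0.0555
gripper_force: 30.0
```

play_rows(
  steps=[
    [-0.0072, -0.0362, 0.01, 0, 0, 0, 0],
    [-0.0072, -0.0362, 0.01, 0, 0, 0, 0],
    [-0.0072, -0.0362, 0.02, 0, 0, 0, 0],
    [0, 0, 0, 0, 0, 0, 0],
    [0, 0, 0, 0, 0, 0, 0],
    [0, 0, 0, 0, 0, 0, 0],
  ],
)

```text
time: 12.8
tool_pos: [0.4881, -0.0166, 0.1093]
tool_rot: [[-1.0, -0.002, 0.001], [-0.002, 1.0, 0.0], [-0.001, 0.0, -1.0]]
force: [0.1, 0.0, -1.1]
finger_gap: 0.0558
gripper_force: 30.0
```

```bash
cat >> h.py <<'E'
def held(ztop):
    P=cloud(shot('top'));r=P[180:300,340:395].reshape(-1,3);t=r[abs(r[:,2]-ztop)<.008]
    print('top z',np.median(t[:,2]),'x',np.percentile(t[:,0],[.3,1,99,99.7]).round(4),'y',np.percentile(t[:,1],[98,99,99.7]).round(4))
    w=shot('wrist');Q=cloud(w);r=Q[60:260,180:400].reshape(-1,3);t=r[(abs(r[:,2]-ztop)<.008)&(r[:,0]<.47)]
    print('wrist z',np.median(t[:,2]),'x',np.percentile(t[:,0],[.5,2]).round(4),'y',np.percentile(t[:,1],[1,3,97,99]).round(4))
E
python3 - <<'E'
from h import *
o=observe();print(o['tool_pos'],o['tool_rot'].round(4) if hasattr(o['tool_rot'],'round') else o['tool_rot'],o['finger_gap'])
held(o['tool_pos'][2]+.006)
w=load('wrist');c=cv2.cvtColor(w['color'],cv2.COLOR_RGB2BGR)[130:210,240:325]
cv2.imwrite('pics/w4c.png',cv2.resize(c,None,fx=6,fy=6,interpolation=cv2.INTER_CUBIC))
E
```

```text
[ 0.48813409 -0.01663325  0.10927795] [[-1.0e+00 -2.2e-03  1.1e-03]
 [-2.2e-03  1.0e+00  3.0e-04]
 [-1.1e-03  3.0e-04 -1.0e+00]] 0.05579443622595021
top z 0.11422733894306603 x [0.4219 0.4231 0.5512 0.5514] y [0.0125 0.0126 0.0128]
wrist z 0.11460093222980436 x [0.4212 0.4218] y [-0.0446 -0.0435  0.0094  0.0104]
```

View pics/w4c.png

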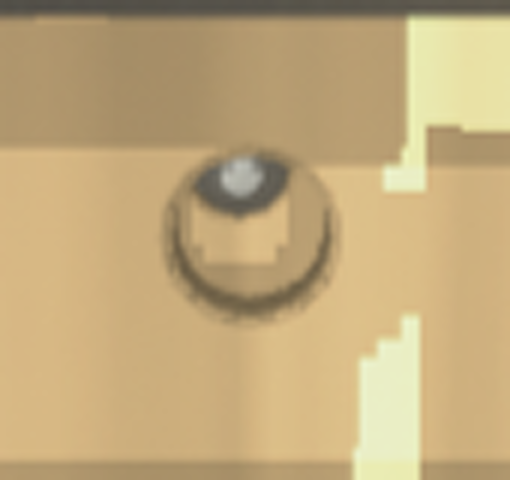

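Board 2's hole is at crop (252,237) and the pin tip at (242,177), so the shift is about -1.8 mm in x and -1.2 mm in y.

play_rows(
  steps=[
    [0.0009, -0.0006, 0.01, 0, 0.0005, 0, 0],
    [0.0009, -0.0006, 0.01, 0, 0.0005, 0, 0],
    [0, 0, 0.01, 0, 0, 0, 0],
    [0, 0, 0, 0, 0, 0, 0],
    [0, 0, 0.01, 0, 0, 0, 0],
    [0, 0, 0.01, 0, 0, 0, 0],
    [0, 0, 0.006, 0, 0, 0, 0],
    [0, 0, 0, 0, 0, 0, 0],
  ],
)

```text
time: 13.7
tool_pos: [0.4856, -0.0185, 0.0521]
tool_rot: [[-1.0, -0.002, -0.002], [-0.002, 1.0, 0.0], [0.002, 0.0, -1.0]]
force: [-0.7, -0.5, -0.9]
finger_gap: 0.0554
gripper_force: 30.0
```

play_rows(
  steps=[
    [-0.0003, 0.0003, 0.008, 0, -0.001, 0, 0],
    [0, 0, 0.006, 0, 0, 0, 0],
    [0, 0, 0.003, 0, 0, 0, 0],
    [0, 0, 0, 0, 0, 0, 0],
    [0, 0, 0.002, 0, 0, 0, 0],
    [0, 0, 0, 0, 0, 0, 0],
  ],
)

```text
time: 14.3
tool_pos: [0.4869, -0.0182, 0.0353]
tool_rot: [[-1.0, -0.002, 0.002], [-0.002, 1.0, -0.0], [-0.002, -0.0, -1.0]]
force: [-2.4, 0.7, 6.3]
finger_gap: 0.0557
gripper_force: 30.0
```

play_rows(
  steps=[
    [0, 0, 0, 0, 0, 0, 1],
    [0, 0, 0, 0, 0, 0, 1],
    [0, 0, 0, 0, 0, 0, 1],
    [0, 0, 0, 0, 0, 0, 1],
    [0, 0, 0, 0, 0, 0, 1],
    [0, 0, -0.03, 0, 0, 0, 1],
    [0, 0, -0.03, 0, 0, 0, 1],
    [0, 0, -0.03, 0, 0, 0, 1],
    [0, 0, 0, 0, 0, 0, 1],
    [0, 0, 0, 0, 0, 0, 1],
  ],
)

```text
time: 15.3
tool_pos: [0.4866, -0.0182, 0.1244]
tool_rot: [[-1.0, -0.002, 0.002], [-0.002, 1.0, -0.0], [-0.002, -0.0, -1.0]]
force: [-0.6, -0.9, -1.0]
finger_gap: 0.0908
gripper_force: 0.0
```

```bash
python3 - <<'E'
from h import *
w=shot('wrist');Q=cloud(w);o=observe();print(o['tool_pos'])
r=Q.reshape(-1,3);t=r[(r[:,2]>.033)&(r[:,2]<.048)&(abs(r[:,0]-.485)<.1)&(abs(r[:,1]+.018)<.06)]
print('stack',len(t),np.median(t[:,2]),cv2.minAreaRect((t[:,:2]*1000).astype(np.float32)))
s=shot('top','t5');P=cloud(s)
u0,u1,v0,v1=215,290,155,240
Z=P[v0:v1,u0:u1,2];m=((Z>0.008)&(Z<0.022)).astype(np.uint8)
n_,l,st,ce=cv2.connectedComponentsWithStats(m);i=1+st[1:,4].argmax()
q=P[v0:v1,u0:u1][l==i];print('pl',cv2.minAreaRect((q[:,:2]*1000).astype(np.float32)))
r=P[v0:v1,u0:u1].reshape(-1,3);t=r[(r[:,2]>.057)&(r[:,2]<.075)];print('bail',len(t),cv2.minAreaRect((t[:,:2]*1000).astype(np.float32)))
plan([(.5768,.215,.16,10.9,1)])
E
```

```text
[ 0.48591718 -0.01817072  0.12356243]
stack 7194 0.0404389604676092 ((471.92584228515625, -18.746959686279297), (103.98600006103516, 56.171146392822266), 0.22302919626235962)
pl ((576.6529541015625, 215.76983642578125), (130.43125915527344, 55.99350357055664), 10.82787799835205)
bail 165 ((575.6863403320312, 215.59754943847656), (68.36009979248047, 9.83925724029541), 10.854966163635254)
-> (0.5768, 0.215, 0.16, 10.9) 7 rows: [[-0.0131, 0.0333, -0.0053, 0.0, -0.0002, -0.0269, 1], [-0.014, 0.0329, -0.0053, 0.0, -0.0002, -0.0269, 1], [-0.0149, 0.0325, -0.0053, 0.0, -0.0002, -0.0269, 1], [-0.0157, 0.0321, -0.0053, 0.0, -0.0002, -0.0269, 1], [-0.0166, 0.0317, -0.0053, 0.0, -0.0002, -0.0269, 1], [-0.0174, 0.0312, -0.0053, 0.0, -0.0002, -0.0269, 1], [-0.0183, 0.0307, -0.0053, 0.0, -0.0002, -0.0269, 1]]
```

play_rows(
  steps=[
    [0, 0, -0.035, 0, 0, -0.062, 1],
    [0, 0, 0, 0, 0, -0.063, 1],
    [0, 0, 0, 0, 0, -0.063, 1],
    [-0.0191, 0.0302, 0, 0, 0, 0, 1],
    [-0.0191, 0.0302, 0, 0, 0, 0, 1],
    [-0.0191, 0.0302, 0, 0, 0, 0, 1],
    [-0.0191, 0.0302, 0, 0, 0, 0, 1],
    [-0.0191, 0.0302, 0, 0, 0, 0, 1],
    [-0.0191, 0.0302, 0, 0, 0, 0, 1],
    [-0.0191, 0.0302, 0, 0, 0, 0, 1],
  ],
)

```text
time: 16.4
tool_pos: [0.5775, 0.2158, 0.1573]
tool_rot: [[-0.982, -0.189, -0.002], [-0.189, 0.982, -0.001], [0.002, -0.001, -1.0]]
force: [0.2, 0.1, -0.1]
finger_gap: 0.0911
gripper_force: 0.0
```

play_rows(
  steps=[
    [0, 0, 0, 0, 0, 0, 1],
    [0, 0, 0, 0, 0, 0, 1],
    [0, 0, 0, 0, 0, 0, 1],
  ],
)

```text
time: 16.7
tool_pos: [0.5771, 0.2136, 0.1582]
tool_rot: [[-0.982, -0.188, -0.001], [-0.188, 0.982, -0.001], [0.002, -0.001, -1.0]]
force: [-0.8, 0.3, 0.0]
finger_gap: 0.0912
gripper_force: 0.0
```

```bash
python3 - <<'E'
from h import *
w=shot('wrist','w6');Q=cloud(w)
r=Q.reshape(-1,3);t=r[(r[:,2]>.058)&(r[:,2]<.072)&(abs(r[:,0]-.576)<.07)&(abs(r[:,1]-.215)<.05)]
print('bail',len(t),cv2.minAreaRect((t[:,:2]*1000).astype(np.float32)))
t=r[(r[:,2]>.01)&(r[:,2]<.018)&(abs(r[:,0]-.576)<.1)&(abs(r[:,1]-.215)<.05)]
print('pl',len(t),cv2.minAreaRect((t[:,:2]*1000).astype(np.float32)))
plan([(.5763,.2149,.037,10.85,1)])
E
```

```text
bail 769 ((575.5075073242188, 214.37791442871094), (68.644775390625, 9.535215377807617), 10.73903751373291)
pl 5024 ((580.2432250976562, 216.3523712158203), (89.16555786132812, 186.18113708496094), 87.04486083984375)
-> (0.5763, 0.2149, 0.037, 10.85) 4 rows: [[0.0001, 0.0004, 0.0304, -0.0002, -0.0002, -0.0001, 1]]
```

View pics/w6.png

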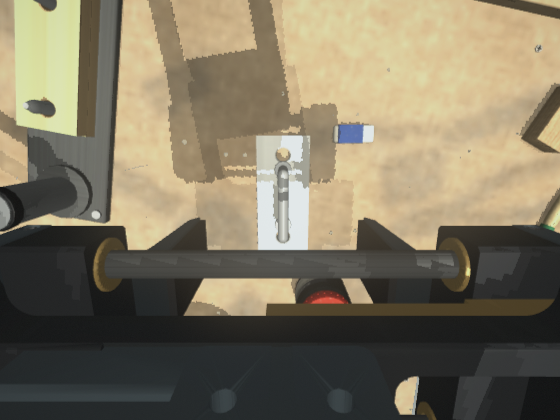

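The bail bar is centred between the fingers: bar column 283, finger midpoint 282. I'll descend and grip.

play_rows(
  steps=[
    [0, 0.001, 0.035, 0, 0, 0, 1],
    [0, 0, 0.035, 0, 0, 0, 1],
    [0, 0, 0.035, 0, 0, 0, 1],
    [0, 0, 0.016, 0, 0, 0, 1],
    [0, 0, 0, 0, 0, 0, 1],
    [0, 0, 0, 0, 0, 0, 0],
    [0, 0, 0, 0, 0, 0, 0],
    [0, 0, 0, 0, 0, 0, 0],
    [0, 0, 0, 0, 0, 0, 0],
    [0, 0, 0, 0, 0, 0, 0],
  ],
)

```text
time: 17.75
tool_pos: [0.5782, 0.2157, 0.039]
tool_rot: [[-0.982, -0.189, 0.002], [-0.189, 0.982, 0.0], [-0.002, -0.0, -1.0]]
force: [-0.1, -0.1, 0.7]
finger_gap: 0.0542
gripper_force: 0.0
```

play_rows(
  steps=[
    [0, 0, 0, 0, 0, 0, 0],
    [0, 0, 0, 0, 0, 0, 0],
    [0, 0, 0, 0, 0, 0, 0],
    [0, 0, 0, 0, 0, 0, 0],
    [0, 0, 0, 0, 0, 0, 0],
  ],
)

```text
time: 18.25
tool_pos: [0.5779, 0.2156, 0.0383]
tool_rot: [[-0.982, -0.189, 0.001], [-0.189, 0.982, -0.0], [-0.001, -0.0, -1.0]]
force: [-0.1, -0.3, -0.6]
finger_gap: 0.0142
gripper_force: 0.0
```

play_rows(
  steps=[
    [0, 0, 0, 0, 0, 0, 0],
    [0, 0, 0, 0, 0, 0, 0],
    [0, 0, 0, 0, 0, 0, 0],
    [0, 0, -0.01, 0, 0, 0, 0],
    [0, 0, -0.02, 0, 0, 0, 0],
    [0, 0, -0.03, 0, 0, 0, 0],
    [0, 0, -0.03, 0, 0, 0, 0],
    [0, 0, -0.03, 0, 0, 0, 0],
    [0, 0, 0, 0, 0, 0, 0],
    [0, 0, 0, 0, 0, 0, 0],
  ],
)

```text
time: 19.25
tool_pos: [0.5768, 0.2157, 0.1573]
tool_rot: [[-0.982, -0.189, -0.0], [-0.189, 0.982, -0.0], [0.0, 0.0, -1.0]]
force: [-0.7, -0.7, -8.6]
finger_gap: 0.0094
gripper_force: 30.0
```

```bash
python3 - <<'E'
from h import *
plan([(.4860,-.018,.157,0.1,0)])
E
```

```text
-> (0.486, -0.018, 0.157, 0.1) 7 rows: [[0.019, -0.0303, 0.0001, -0.0, -0.0001, 0.0269, 0], [0.0182, -0.0308, 0.0001, -0.0, -0.0001, 0.0269, 0], [0.0174, -0.0313, 0.0001, -0.0, -0.0001, 0.0269, 0], [0.0165, -0.0318, 0.0001, -0.0, -0.0001, 0.0269, 0], [0.0157, -0.0322, 0.0001, -0.0, -0.0001, 0.0269, 0], [0.0148, -0.0326, 0.0001, -0.0, -0.0001, 0.0269, 0], [0.0139, -0.033, 0.0001, -0.0, -0.0001, 0.0269, 0]]
```

play_rows(
  steps=[
    [0.019, -0.0303, 0, 0, 0, 0.027, 0],
    [0.0182, -0.0308, 0, 0, 0, 0.027, 0],
    [0.0174, -0.0313, 0, 0, 0, 0.027, 0],
    [0.0165, -0.0318, 0, 0, 0, 0.027, 0],
    [0.0157, -0.0322, 0, 0, 0, 0.027, 0],
    [0.0148, -0.0326, 0, 0, 0, 0.027, 0],
    [0.0139, -0.033, 0, 0, 0, 0.026, 0],
    [0, 0, 0, 0, 0, 0, 0],
    [0, 0, 0, 0, 0, 0, 0],
    [0, 0, 0, 0, 0, 0, 0],
  ],
)

```text
time: 20.25
tool_pos: [0.4862, -0.0174, 0.1568]
tool_rot: [[-1.0, -0.002, -0.002], [-0.002, 1.0, 0.001], [0.002, 0.001, -1.0]]
force: [0.2, -0.3, -7.3]
finger_gap: 0.0094
gripper_force: 30.0
```

```bash
python3 - <<'E'
from h import *
o=observe();z=o['tool_pos'][2];print(o['tool_pos'],np.round(o['tool_rot'],4).tolist(),o['finger_gap'])
held(z-.038+.014)
w=load('wrist');c=cv2.cvtColor(w['color'],cv2.COLOR_RGB2BGR)[110:270,200:365]
cv2.imwrite('pics/w7c.png',cv2.resize(c,None,fx=3.7,fy=3.7,interpolation=cv2.INTER_CUBIC))
plan([(.486,-.018,z,.1,0)])
E
```

```text
[ 0.48619285 -0.01742734  0.15680938] [[-1.0, -0.0018, -0.0016], [-0.0018, 1.0, 0.0007], [0.0016, 0.0008, -1.0]] 0.009362712512786312
top z 0.13117421383668315 x [0.4212 0.4214 0.5489 0.5503] y [0.0091 0.0095 0.0095]
wrist z 0.1318335641061904 x [0.4198 0.4204] y [-0.0478 -0.0468  0.0061  0.0071]
-> (0.486, -0.018, np.float64(0.1568093779385843), 0.1) 1 rows: [[0.0007, -0.0008, 0.0006, 0.0004, -0.0004, 0.0011, 0]]
```

View pics/w7c.png

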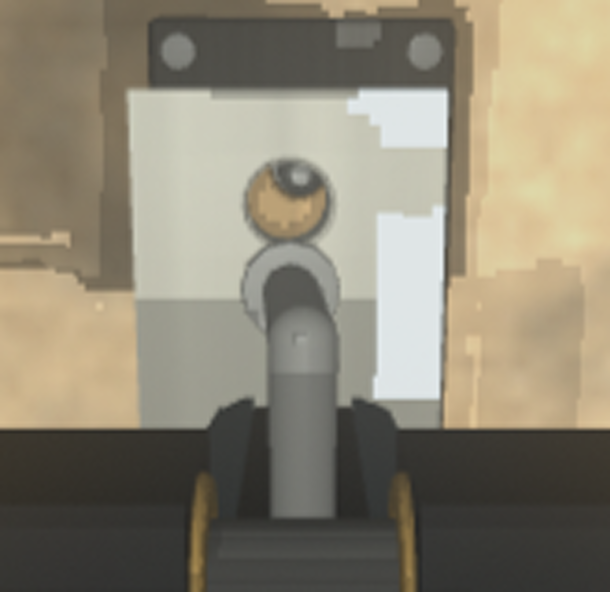

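Crop: hole at (288,200), pin tip at (300,178). The plate sits about 2 mm too far towards -y. I'll check whether it hangs tilted.

```bash
python3 - <<'E'
from h import *
w=load('wrist');Q=cloud(w);r=Q[60:260,180:400].reshape(-1,3);t=r[(abs(r[:,2]-.132)<.008)&(r[:,0]<.47)]
A=np.c_[t[:,:2]-t[:,:2].mean(0),np.ones(len(t))];print(np.linalg.lstsq(A,t[:,2],rcond=None)[0])
print('hole',onplane(w,200+288/3.7,110+200/3.7,.1325),'pin',onplane(w,200+301/3.7,110+177/3.7,.064))
E
```

```text
[ 0.01613801 -0.05155044  0.13194287]
hole [ 0.4390105  -0.02032972  0.1325    ] pin [ 0.43992907 -0.01795579  0.064     ]
```

The plate hangs tilted about 3° about the bar and 1° in pitch. I'll level it with a small tool turn, which also brings it back over the pins.

play_rows(
  steps=[
    [0, 0.0003, 0, -0.026, 0.008, 0, 0],
    [0, 0.0003, 0, -0.026, 0.008, 0, 0],
    [0, 0, 0, 0, 0, 0, 0],
    [0, 0, 0, 0, 0, 0, 0],
  ],
)

```text
time: 20.75
tool_pos: [0.487, -0.0174, 0.1581]
tool_rot: [[-1.0, -0.001, -0.015], [-0.002, 0.999, 0.052], [0.015, 0.052, -0.999]]
force: [0.3, 0.2, -8.1]
finger_gap: 0.0089
gripper_force: 30.0
```

```bash
python3 - <<'E'
from h import *
o=observe();z=o['tool_pos'][2];print(o['tool_pos'],np.round(o['tool_rot'],4).tolist(),o['finger_gap'])
held(.1315)
w=load('wrist');Q=cloud(w);r=Q[60:260,180:400].reshape(-1,3);t=r[(abs(r[:,2]-.132)<.008)&(r[:,0]<.47)]
A=np.c_[t[:,:2]-t[:,:2].mean(0),np.ones(len(t))];print(np.linalg.lstsq(A,t[:,2],rcond=None)[0])
print('down 10mm',np.array(o['tool_rot']).T@[0,0,-.01])
E
```

```text
[ 0.48702197 -0.0173801   0.15805945] [[-0.9999, -0.0014, -0.0151], [-0.0022, 0.9987, 0.0515], [0.015, 0.0516, -0.9986]] 0.008902421335600067
top z 0.13301170898184422 x [0.4212 0.4214 0.5506 0.5509] y [0.0104 0.0106 0.0109]
wrist z 0.13329918799472643 x [0.4199 0.4205] y [-0.0468 -0.0458  0.0073  0.0082]
[ 0.00218752 -0.00575505  0.13341055]
down 10mm [-0.00015005 -0.0005157   0.00998557]
```

play_rows(
  steps=[
    [0.0003, -0.0001, 0.01, 0, 0, 0, 0],
    [-0.0001, -0.0001, 0.01, 0, 0, 0, 0],
    [-0.0002, -0.0005, 0.01, 0, 0, 0, 0],
    [-0.0002, -0.0005, 0.01, 0, 0, 0, 0],
    [-0.0002, -0.0005, 0.01, 0, 0, 0, 0],
    [0, 0, 0, 0, 0, 0, 0],
    [-0.0001, -0.0003, 0.006, 0, 0, 0, 0],
    [-0.0001, -0.0003, 0.006, 0, 0, 0, 0],
    [0, 0, 0, 0, 0, 0, 0],
  ],
)

```text
time: 21.75
tool_pos: [0.486, -0.0164, 0.0955]
tool_rot: [[-1.0, -0.001, -0.016], [-0.002, 0.999, 0.052], [0.016, 0.052, -0.999]]
force: [-0.8, -1.0, -7.4]
finger_gap: 0.0094
gripper_force: 30.0
```

play_rows(
  steps=[
    [-0.0001, -0.0003, 0.006, 0, 0, 0, 0],
    [-0.0001, -0.0003, 0.006, 0, 0, 0, 0],
    [0, -0.0002, 0.003, 0, 0, 0, 0],
    [0, 0, 0, 0, 0, 0, 0],
    [0, 0, 0, 0, 0, 0, 0],
  ],
)

```text
time: 22.25
tool_pos: [0.4867, -0.0165, 0.0812]
tool_rot: [[-1.0, -0.001, -0.015], [-0.002, 0.999, 0.052], [0.015, 0.052, -0.999]]
force: [0.4, 0.1, -7.1]
finger_gap: 0.009
gripper_force: 30.0
```

play_rows(
  steps=[
    [0, -0.0001, 0.002, 0, 0, 0, 0],
    [0, 0, 0.001, 0, 0, 0, 0],
    [0, 0, 0, 0, 0, 0, 0],
    [0, 0, 0, 0, 0, 0, 0],
  ],
)

```text
time: 22.65
tool_pos: [0.487, -0.0168, 0.0795]
tool_rot: [[-1.0, -0.002, -0.013], [-0.002, 0.999, 0.051], [0.013, 0.051, -0.999]]
force: [-4.1, -3.2, 6.5]
finger_gap: 0.0094
gripper_force: 30.0
```

play_rows(
  steps=[
    [0, 0, 0, 0, 0, 0, 0.5],
    [0, 0, 0, 0, 0, 0, 0.5],
    [0, 0, 0, 0, 0, 0, 0.5],
    [0, 0, 0, 0, 0, 0, 0.5],
    [0, 0, 0, 0, 0, 0, 0.5],
    [0, 0, -0.02, 0, 0, 0, 0.5],
    [0, 0, -0.03, 0, 0, 0, 0.5],
    [0, 0, -0.03, 0.025, -0.007, 0, 0.5],
    [0, 0, 0, 0.026, -0.006, 0, 0.5],
    [0, 0, 0, 0, 0, 0, 0.5],
  ],
)

```text
time: 23.65
tool_pos: [0.488, -0.0201, 0.1589]
tool_rot: [[-1.0, -0.003, 0.0], [-0.003, 1.0, 0.001], [-0.0, 0.001, -1.0]]
force: [-0.9, 0.8, -1.0]
finger_gap: 0.0458
gripper_force: 0.0
```

```bash
python3 - <<'E'
from h import *
o=observe();print(o['tool_pos'],np.round(o['tool_rot'],4).tolist(),o['finger_gap'])
w=shot('wrist','w8');Q=cloud(w);r=Q[60:260,180:400].reshape(-1,3);t=r[(abs(r[:,2]-.054)<.008)&(r[:,0]<.55)]
A=np.c_[t[:,:2]-t[:,:2].mean(0),np.ones(len(t))];print(len(t),np.linalg.lstsq(A,t[:,2],rcond=None)[0],np.median(t[:,2]))
t=r[(abs(r[:,2]-.102)<.008)];print('bar',len(t),cv2.minAreaRect((t[:,:2]*1000).astype(np.float32)),t[:,2].max())
s=shot('top','t8');P=cloud(s)
r=P[150:260,395:490].reshape(-1,3);t=r[(r[:,2]>.241)&(r[:,2]<.256)];print('knob',len(t),cv2.minEnclosingCircle((t[:,:2]*1000).astype(np.float32)),np.median(t[:,2]))
r=P[150:200,360:400].reshape(-1,3);t=r[(r[:,2]>.195)&(r[:,2]<.23)];print('arm head',len(t),cv2.minEnclosingCircle((t[:,:2]*1000).astype(np.float32)),np.median(t[:,2]))
P=cloud(shot('scene'));m=(P[...,2]>.2)&(P[...,2]<.256)&(P[...,0]>.52)&(P[...,0]<.66)&(P[...,1]<-.1)&(P[...,1]>-.16)
t=P[m];t=t[t[:,2]>.246];print('knob scene',len(t),cv2.minEnclosingCircle((t[:,:2]*1000).astype(np.float32)) if len(t) else '')
E
```

```text
[ 0.48803021 -0.02010801  0.15891114] [[-1.0, -0.0027, 0.0002], [-0.0027, 1.0, 0.0009], [-0.0002, 0.0009, -1.0]] 0.045834173605351525
5810 [-1.72340202e-03  3.67598555e-05  5.46164549e-02] 0.05448632368665232
bar 949 ((481.8504333496094, -18.560997009277344), (63.151588439941406, 9.606446266174316), 0.6157404184341431) 0.10620970673975824
knob 4 ((450.9796142578125, -92.36895751953125), 0.555351972579956) 0.25036292727843046
arm head 366 ((607.9979858398438, -21.15599822998047), 22.713064193725586) 0.21447781935517302
knob scene 106 ((542.7125244140625, -124.77257537841797), 31.287996292114258)
```

View pics/t8.png

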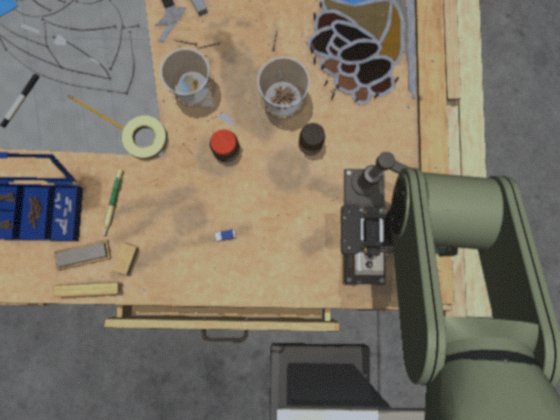

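The top plate is seated flush: its top reads 0.0545 m and it is level. The view at (365,240) shows the stack on the press, with the jars where they were. Next I move clear and measure the knob.

play_rows(
  steps=[
    [0, 0, -0.04, 0, 0, 0, 0.6],
    [0, 0, -0.04, 0, 0, 0, 0.6],
    [0, 0, -0.04, 0, 0, 0, 0.6],
    [0, 0, -0.04, 0, 0, 0, 0.6],
    [0, 0.04, 0, 0, 0, 0, 0.6],
    [0, 0.04, 0, 0, 0, 0, 0.6],
    [0, 0.04, 0, 0, 0, 0, 0.6],
    [0, 0.04, 0, 0, 0, 0, 0.6],
    [0, 0.04, 0, 0, 0, 0, 0.6],
    [0, 0, 0, 0, 0, 0, 0.6],
  ],
)

```text
time: 24.8
tool_pos: [0.4873, 0.1831, 0.3168]
tool_rot: [[-1.0, -0.007, -0.005], [-0.007, 1.0, 0.002], [0.004, 0.002, -1.0]]
force: [-0.4, -0.7, -0.6]
finger_gap: 0.0546
gripper_force: 0.0
```

```bash
cat > k.py <<'E'
from h import *
s=shot('top');P=cloud(s)
r=P[120:260,380:500].reshape(-1,3);t=r[(r[:,2]>.243)&(r[:,2]<.258)&(r[:,1]<-.08)]
print('knob top',len(t),np.median(t,0),cv2.minEnclosingCircle((t[:,:2]*1000).astype(np.float32)))
P=cloud(shot('scene'));r=P.reshape(-1,3);t=r[(r[:,2]>.213)&(r[:,2]<.256)&(r[:,0]>.5)&(r[:,0]<.6)&(r[:,1]<-.09)&(r[:,1]>-.17)]
t2=t[t[:,2]>.246];print('scene',len(t),t.min(0),t.max(0),np.median(t2,0),np.percentile(t2,[2,98],axis=0))
E
python3 k.py; python3 -c "
from h import *
o=observe();print(o['tool_pos'])"
```

```text
knob top 150 [ 0.56005961 -0.13260486  0.25019881] ((560.881103515625, -134.0050811767578), 11.065018653869629)
scene 387 [ 0.54919665 -0.14901233  0.21302658] [ 0.57127701 -0.12783223  0.25128371] [ 0.55763276 -0.13905823  0.24977477] [[ 0.55109447 -0.14760463  0.2461336 ]
 [ 0.56932443 -0.12939122  0.2509992 ]]
[0.48744267 0.17950534 0.31714047]
```

The knob's centre is at (0.561, -0.134). Radius 11 mm and height 0.250 m both match, and it lies 130 mm from the post, so the swing is about 1.14.

play_rows(
  steps=[
    [-0.0081, -0.0349, 0, 0, 0, 0, 0.6],
    [-0.0081, -0.0349, 0, 0, 0, 0, 0.6],
    [-0.0081, -0.0349, 0, 0, 0, 0, 0.6],
    [-0.0081, -0.0349, 0, 0, 0, 0, 0.6],
    [-0.0081, -0.0349, 0, 0, 0, 0, 0.6],
    [-0.0081, -0.0349, 0, 0, 0, 0, 0.6],
    [-0.0081, -0.0349, 0, 0, 0, 0, 0.6],
    [-0.0081, -0.0349, 0, 0, 0, 0, 0.6],
    [-0.0081, -0.0349, 0, 0, 0, 0, 0.6],
    [0, 0, 0, 0, 0, 0, 0.6],
  ],
)

```text
time: 25.9
tool_pos: [0.5608, -0.1402, 0.3167]
tool_rot: [[-1.0, 0.005, -0.003], [0.005, 1.0, -0.001], [0.003, -0.001, -1.0]]
force: [0.6, -0.1, -0.4]
finger_gap: 0.0546
gripper_force: 0.0
```

play_rows(
  steps=[
    [0, 0, 0, 0, 0, 0, 0.6],
    [0, 0, 0, 0, 0, 0, 0.6],
    [0, 0, 0, 0, 0, 0, 0.6],
  ],
)

```text
time: 26.2
tool_pos: [0.5607, -0.134, 0.318]
tool_rot: [[-1.0, -0.003, -0.002], [-0.003, 1.0, 0.001], [0.002, 0.001, -1.0]]
force: [-0.1, 0.2, 0.0]
finger_gap: 0.0545
gripper_force: 0.0
```

```bash
python3 - <<'E'
from h import *
plan([(.5607,-.135,.217,.1,.6)],.03)
w=shot('wrist');Q=cloud(w);r=Q.reshape(-1,3);t=r[(abs(r[:,2]-.250)<.006)&(abs(r[:,0]-.56)<.04)&(abs(r[:,1]+.135)<.04)]
print(len(t),np.median(t,0) if len(t) else '', cv2.minEnclosingCircle((t[:,:2]*1000).astype(np.float32)) if len(t) else '')
E
```

```text
-> (0.5607, -0.135, 0.217, 0.1) 4 rows: [[-0.0, -0.0003, 0.0253, 0.0003, -0.0004, 0.0002, 0.6]]
511 [ 0.55916741 -0.1365282   0.2501182 ] ((559.9992065429688, -136.1495819091797), 10.86274528503418)
```

play_rows(
  steps=[
    [0.0003, -0.0008, 0.025, 0, 0, 0, 0.6],
    [0.0003, -0.0007, 0.025, 0, 0, 0, 0.6],
    [0, 0, 0.025, 0, 0, 0, 0.6],
    [0, 0, 0.02, 0, 0, 0, 0.6],
    [0, 0, 0.006, 0, 0, 0, 0.6],
    [0, 0, 0, 0, 0, 0, 0.6],
    [0, 0, 0, 0, 0, 0, 0],
    [0, 0, 0, 0, 0, 0, 0],
    [0, 0, 0, 0, 0, 0, 0],
    [0, 0, 0, 0, 0, 0, 0],
  ],
)

```text
time: 27.25
tool_pos: [0.5606, -0.1362, 0.2175]
tool_rot: [[-1.0, -0.002, -0.001], [-0.002, 1.0, 0.001], [0.001, 0.001, -1.0]]
force: [-0.1, -0.6, 0.2]
finger_gap: 0.0257
gripper_force: 0.0
```

play_rows(
  steps=[
    [0, 0, 0, 0, 0, 0, 0],
    [0, 0, 0, 0, 0, 0, 0],
  ],
)

```text
time: 27.45
tool_pos: [0.5607, -0.1359, 0.2173]
tool_rot: [[-1.0, -0.002, -0.001], [-0.002, 1.0, 0.001], [0.001, 0.001, -1.0]]
force: [-0.0, 1.2, 2.0]
finger_gap: 0.0213
gripper_force: 30.0
```

Gripped. Now I pull down 74 mm.

play_rows(
  steps=[
    [0, 0, 0.01, 0, 0, 0, 0],
    [0, 0, 0.015, 0, 0, 0, 0],
    [0, 0, 0.015, 0, 0, 0, 0],
    [0, 0, 0.015, 0, 0, 0, 0],
    [0, 0, 0.015, 0, 0, 0, 0],
    [0, 0, 0.004, 0, 0, 0, 0],
    [0, 0, 0, 0, 0, 0, 0],
    [0, 0, 0, 0, 0, 0, 0],
  ],
)

```text
time: 28.25
tool_pos: [0.5608, -0.136, 0.1438]
tool_rot: [[-1.0, -0.002, -0.0], [-0.002, 1.0, 0.001], [0.0, 0.001, -1.0]]
force: [-0.5, 1.1, 5.5]
finger_gap: 0.0212
gripper_force: 30.0
```

```bash
python3 - <<'E'
from h import *
o=observe();p=np.array(o['tool_pos']);R=np.array(o['tool_rot']);print(p,R.round(4).tolist(),o['finger_gap'],o['force'])
post=np.array([.6157,-.0178]);d=p[:2]-post;s=np.arctan2(-d[1],-d[0]);print('r',np.hypot(*d),'s',s)
n=18;S=np.linspace(s,0,n+1);X=post+.13*np.c_[-np.cos(S),-np.sin(S)]
D=np.c_[np.diff(X,axis=0),np.zeros(n)]@R
print(D[:,:3].round(4).tolist())
P=cloud(shot('scene'));r=P.reshape(-1,3);t=r[(abs(r[:,0]-.56)<.03)&(abs(r[:,1]+.137)<.03)&(r[:,2]>.04)&(r[:,2]<.3)];print('z hist',np.histogram(t[:,2],bins=np.arange(.04,.3,.01)))
E
```

```text
[ 0.56077421 -0.13603507  0.14376851] [[-1.0, -0.0018, -0.0003], [-0.0018, 1.0, 0.0008], [0.0003, 0.0008, -1.0]] 0.021162303053181338 [-0.48395728  1.07674699  5.46117585]
r 0.13037014874073735 s 1.135910877489161
[[0.0073, 0.0037, 0.0], [0.0071, 0.0042, 0.0], [0.0068, 0.0046, 0.0], [0.0065, 0.005, 0.0], [0.0062, 0.0054, 0.0], [0.0058, 0.0058, 0.0], [0.0054, 0.0061, 0.0], [0.005, 0.0065, 0.0], [0.0046, 0.0068, 0.0], [0.0042, 0.0071, 0.0], [0.0037, 0.0073, 0.0], [0.0033, 0.0075, 0.0], [0.0028, 0.0077, 0.0], [0.0023, 0.0079, 0.0], [0.0018, 0.008, 0.0], [0.0013, 0.0081, 0.0], [0.0008, 0.0082, 0.0], [0.0002, 0.0082, 0.0]]
z hist (array([  0,   0,  38,  55,  33,  24,  22,  13,  95,  93, 102, 173, 180,
       240, 189, 226, 167,  88,  54,  65, 150, 206, 214, 199, 208]), array([0.04, 0.05, 0.06, 0.07, 0.08, 0.09, 0.1 , 0.11, 0.12, 0.13, 0.14,
       0.15, 0.16, 0.17, 0.18, 0.19, 0.2 , 0.21, 0.22, 0.23, 0.24, 0.25,
       0.26, 0.27, 0.28, 0.29]))
```

play_rows(
  steps=[
    [0.0073, 0.0037, 0, 0, 0, 0, 0],
    [0.0071, 0.0042, 0, 0, 0, 0, 0],
    [0.0068, 0.0046, 0, 0, 0, 0, 0],
    [0.0065, 0.005, 0, 0, 0, 0, 0],
    [0.0062, 0.0054, 0, 0, 0, 0, 0],
    [0.0058, 0.0058, 0, 0, 0, 0, 0],
    [0.0054, 0.0061, 0, 0, 0, 0, 0],
    [0.005, 0.0065, 0, 0, 0, 0, 0],
    [0.0046, 0.0068, 0, 0, 0, 0, 0],
    [0.0042, 0.0071, 0, 0, 0, 0, 0],
  ],
)

```text
time: 29.3
tool_pos: [0.4968, -0.0839, 0.1429]
tool_rot: [[-1.0, -0.002, -0.01], [-0.002, 1.0, -0.005], [0.01, -0.005, -1.0]]
force: [-9.7, -11.9, 5.6]
finger_gap: 0.0218
gripper_force: 30.0
```

play_rows(
  steps=[
    [0.0037, 0.0073, 0, 0, 0, 0, 0],
    [0, 0, 0, 0, 0, 0, 0],
    [0, 0, 0, 0, 0, 0, 0],
  ],
)

```text
time: 29.6
tool_pos: [0.4929, -0.0752, 0.1427]
tool_rot: [[-1.0, -0.003, -0.011], [-0.003, 1.0, -0.003], [0.011, -0.002, -1.0]]
force: [-9.1, -6.9, 5.4]
finger_gap: 0.0213
gripper_force: 30.0
```

```bash
python3 - <<'E'
from h import *
o=observe();p=np.array(o['tool_pos']);print(p,o['finger_gap'],o['force'])
s=shot('scene');np.set_printoptions(linewidth=200)
cv2.imwrite('pics/s9.png',cv2.resize(cv2.cvtColor(s['color'],cv2.COLOR_RGB2BGR)[200:370,240:440],None,fx=3.5,fy=3.5,interpolation=cv2.INTER_CUBIC))
r=cloud(s).reshape(-1,3);t=r[(abs(r[:,0]-.485)<.05)&(abs(r[:,1]+.018)<.015)&(r[:,2]>.094)&(r[:,2]<.112)];print('bar',len(t),t.min(0),t.max(0),np.median(t,0))
d=p[:2]-[.6157,-.0178];print(np.hypot(*d),np.arctan2(-d[1],-d[0]))
E
```

```text
[ 0.49289723 -0.07522955  0.14273505] 0.02130227868187137 [-9.05863262 -6.86709519  5.39335659]
bar 195 [ 0.45116721 -0.02527261  0.09413644] [ 0.51832171 -0.01536233  0.10558981] [ 0.4819204  -0.02256516  0.10200598]
0.13556796830733667 0.43743992284258687
```

A sideways force of about 11 N has appeared. I'll look before going on.

View pics/s9.png

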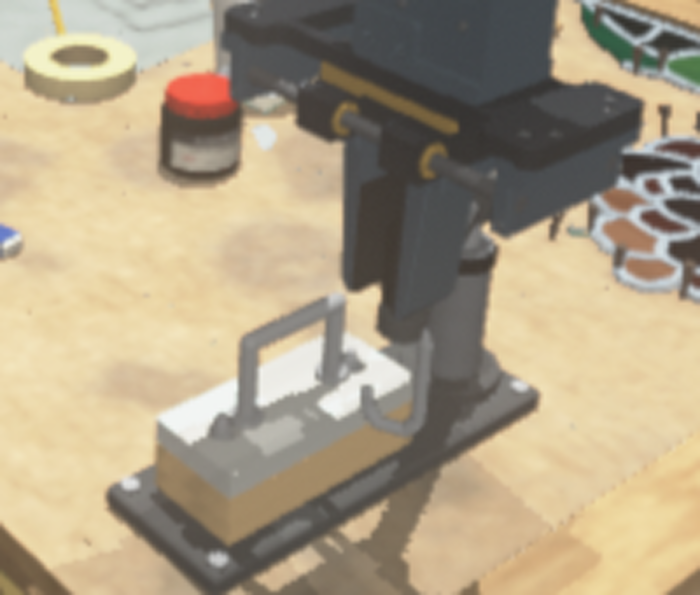

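```bash
python3 - <<'E'
from h import *
for k in range(2):
    s=shot('top');o=observe();print(o['tool_pos'],o['force'],o['ft_torque'])
P=cloud(s);r=P[140:215,345:420].reshape(-1,3)
for a,b in((.06,.102),(.12,.146),(.147,.17),(.2,.25)):
    t=r[(r[:,2]>a)&(r[:,2]<b)&(r[:,0]>.575)&(r[:,1]>-.06)];print(a,b,len(t),np.median(t,0) if len(t) else '',cv2.minEnclosingCircle((t[:,:2]*1000).astype(np.float32)) if len(t) else '')
E
```

```text
[ 0.49294682 -0.07531191  0.14267238] [-9.61416675 -6.56632402  5.1682937 ] [-1.00587034  1.43747997 -0.288052  ]
[ 0.49293182 -0.07533059  0.14266754] [-8.29660765 -6.38031028  6.00586817] [-0.96964731  1.44378424 -0.17144174]
0.06 0.102 140 [ 0.60524351 -0.00507263  0.09752418] ((613.8911743164062, -14.825950622558594), 18.185827255249023)
0.12 0.146 396 [ 0.60389149 -0.02039332  0.1366803 ] ((599.838134765625, -24.355913162231445), 31.22429656982422)
0.147 0.17 0  
0.2 0.25 0
```

The picture shows the hook hanging free at (400,400), below the bar's level, with nothing in the way. The force is radial, so my arc is a few mm too tight. I'll ease the command outward.

play_rows(
  steps=[
    [0.002, -0.001, 0, 0, 0, 0, 0],
    [0.002, -0.001, 0, 0, 0, 0, 0],
    [0, 0, 0, 0, 0, 0, 0],
    [0, 0, 0, 0, 0, 0, 0],
  ],
)

```text
time: 30.15
tool_pos: [0.4933, -0.0761, 0.1437]
tool_rot: [[-1.0, -0.002, -0.002], [-0.002, 1.0, -0.0], [0.002, -0.0, -1.0]]
force: [-2.1, -1.6, 6.0]
finger_gap: 0.0215
gripper_force: 30.0
```

play_rows(
  steps=[
    [0.0035, 0.007, 0, 0, 0, 0, 0],
    [0.003, 0.0071, 0, 0, 0, 0, 0],
    [0.0026, 0.0073, 0, 0, 0, 0, 0],
    [0, 0, 0, 0, 0, 0, 0],
    [0, 0, 0, 0, 0, 0, 0],
  ],
)

```text
time: 30.65
tool_pos: [0.4831, -0.055, 0.1434]
tool_rot: [[-1.0, -0.002, -0.004], [-0.002, 1.0, -0.001], [0.004, -0.001, -1.0]]
force: [-4.4, -3.4, 5.2]
finger_gap: 0.0212
gripper_force: 30.0
```

play_rows(
  steps=[
    [0.0035, 0.0072, 0, 0, 0, 0, 0],
    [0.0021, 0.0075, 0, 0, 0, 0, 0],
    [0.0015, 0.0077, 0, 0, 0, 0, 0],
    [0, 0, 0, 0, 0, 0, 0],
    [0, 0, 0, 0, 0, 0, 0],
  ],
)

```text
time: 31.15
tool_pos: [0.4764, -0.0323, 0.1435]
tool_rot: [[-1.0, -0.002, -0.003], [-0.002, 1.0, -0.0], [0.003, -0.0, -1.0]]
force: [-2.0, -2.4, 5.9]
finger_gap: 0.0213
gripper_force: 30.0
```

```bash
python3 - <<'E'
from h import *
o=observe();print(o['tool_pos'],o['force'])
s=shot('top');P=cloud(s);r=P[140:260,345:470].reshape(-1,3)
t=r[(r[:,2]>.112)&(r[:,2]<.15)&(r[:,0]>.47)&(r[:,0]<.65)&(r[:,1]>-.09)]
# arm strip: per x-bin y range
for x in np.arange(.5,.64,.01):
    q=t[abs(t[:,0]-x)<.005]
    if len(q)>3: print(round(x,3),len(q),np.percentile(q[:,1],[3,97]).round(4),np.median(q[:,2]).round(4))
w=shot('scene');r=cloud(w).reshape(-1,3)
t=r[(abs(r[:,0]-.485)<.05)&(abs(r[:,1]+.03)<.045)&(r[:,2]>.057)&(r[:,2]<.092)];print(len(t));
for z in np.arange(.058,.092,.004):
    q=t[abs(t[:,2]-z)<.002]; print(z.round(3),len(q),q[:,0].min().round(3),q[:,0].max().round(3),np.sort(q[:,1])[::max(1,len(q)//6)].round(3)) if len(q) else 0
E
```

```text
[ 0.47642378 -0.03233241  0.14346813] [-2.02448735 -2.36131302  5.91397668]
0.53 30 [-0.0341 -0.0166] 0.1331
0.54 55 [-0.0325 -0.0158] 0.1329
0.55 58 [-0.0315 -0.0143] 0.1331
0.56 53 [-0.0311 -0.0137] 0.1328
0.57 52 [-0.0296 -0.0123] 0.1333
0.58 59 [-0.0275 -0.0109] 0.1326
0.59 53 [-0.0278 -0.0098] 0.1327
0.6 68 [-0.0255 -0.0065] 0.1345
0.61 98 [-0.0277 -0.0017] 0.1421
0.62 80 [-0.0284 -0.0017] 0.142
0.63 17 [-0.0229 -0.0066] 0.1411
330
0.058 69 0.435 0.534 [-0.029 -0.025 -0.023 -0.022 -0.02  -0.017 -0.012]
0.062 31 0.437 0.531 [-0.024 -0.023 -0.022 -0.021 -0.02  -0.019 -0.016]
0.066 42 0.438 0.532 [-0.045 -0.036 -0.028 -0.023 -0.022 -0.019]
0.07 41 0.452 0.513 [-0.048 -0.043 -0.036 -0.031 -0.027 -0.024 -0.021]
0.074 27 0.451 0.512 [-0.05  -0.046 -0.026 -0.024 -0.024 -0.022 -0.02 ]
0.078 36 0.451 0.512 [-0.05  -0.047 -0.024 -0.023 -0.022 -0.02 ]
0.082 32 0.451 0.521 [-0.049 -0.046 -0.024 -0.023 -0.021 -0.02  -0.018]
0.086 26 0.452 0.52 [-0.05  -0.047 -0.024 -0.023 -0.022 -0.021 -0.018]
0.09 26 0.451 0.518 [-0.05  -0.048 -0.045 -0.025 -0.023 -0.022 -0.017]
```

The arm's centre line gives a swing of 0.11. The round knob has crept about 9 mm along the pads but is still held. I have 14 mm more to go in +y.

play_rows(
  steps=[
    [0.0003, 0.005, 0, 0, 0, 0, 0],
    [0, 0.005, 0, 0, 0, 0, 0],
    [0, 0.0045, 0, 0, 0, 0, 0],
    [0, 0, 0, 0, 0, 0, 0],
    [0, 0, 0, 0, 0, 0, 0],
  ],
)

```text
time: 31.75
tool_pos: [0.4755, -0.0179, 0.1432]
tool_rot: [[-1.0, -0.002, -0.005], [-0.002, 1.0, -0.0], [0.005, -0.0, -1.0]]
force: [-3.9, -2.9, 4.9]
finger_gap: 0.0217
gripper_force: 30.0
```

```bash
cat > a.py <<'E'
from h import *
o=observe();print(o['tool_pos'],o['force'],o['finger_gap'],o['gripper_force'])
s=shot('top');P=cloud(s);r=P[140:260,345:470].reshape(-1,3)
t=r[(r[:,2]>.112)&(r[:,2]<.18)&(r[:,0]>.47)&(r[:,0]<.65)&(r[:,1]>-.09)&(r[:,1]<.03)]
c=[]
for x in np.arange(.53,.6,.01):
    q=t[abs(t[:,0]-x)<.005]
    if len(q)>3: a=np.percentile(q[:,1],[3,97]);c.append((x,a.mean()));z=np.median(q[:,2])
k=np.polyfit(*np.array(c).T,1);print('arm slope(swing~)',k[0],'y at .485',np.polyval(k,.485),'y at .615',np.polyval(k,.615),'armtop',z)
E
python3 a.py
```

```text
[ 0.47545915 -0.01786051  0.1432258 ] [-3.88849161 -2.88959333  4.9131363 ] 0.02167281378015938 30.000815391540527
arm slope(swing~) 0.012376638908092416 y at .485 -0.01655146375706985 y at .615 -0.014942500699017836 armtop 0.13328182357591356
```

play_rows(
  steps=[
    [0.001, 0, -0.005, 0, 0, 0, 0],
    [0, 0, -0.005, 0, 0, 0, 0],
    [0, 0, -0.005, 0, 0, 0, 0],
    [0, 0, -0.004, 0, 0, 0, 0],
    [0, 0, -0.002, 0, 0, 0, 0],
    [0, 0, 0, 0, 0, 0, 0],
    [0, 0, 0, 0, 0, 0, 0],
  ],
)

```text
time: 32.5
tool_pos: [0.4755, -0.0177, 0.1645]
tool_rot: [[-1.0, -0.002, -0.003], [-0.002, 1.0, 0.0], [0.003, 0.0, -1.0]]
force: [-3.9, -3.4, 4.1]
finger_gap: 0.0216
gripper_force: 30.0
```

```bash
python3 a.py
```

```text
[ 0.47548001 -0.01768629  0.16448103] [-3.933914   -3.37837707  4.08693343] 0.021644701149852077 30.00094324350357
arm slope(swing~) -0.0027899914556319583 y at .485 -0.015629331338569585 y at .615 -0.01599203022780174 armtop 0.1539842412275899
```

play_rows(
  steps=[
    [0, 0, -0.001, 0, 0, 0, 0],
    [0, 0, -0.001, 0, 0, 0, 0],
    [0, 0, -0.001, 0, 0, 0, 0],
    [0, 0, 0, 0, 0, 0, 0],
    [0, 0, 0, 0, 0, 0, 0],
  ],
)

```text
time: 33.05
tool_pos: [0.4755, -0.0177, 0.1674]
tool_rot: [[-1.0, -0.002, -0.003], [-0.002, 1.0, 0.0], [0.003, 0.0, -1.0]]
force: [-3.3, -3.2, 4.9]
finger_gap: 0.0214
gripper_force: 30.0
```

play_rows(
  steps=[
    [0, 0, -0.001, 0, 0, 0, 0],
    [0, 0, 0, 0, 0, 0, 0],
    [0, 0, 0, 0, 0, 0, 0],
  ],
)

```text
time: 33.35
tool_pos: [0.4755, -0.0177, 0.1684]
tool_rot: [[-1.0, -0.002, -0.003], [-0.002, 1.0, 0.0], [0.003, 0.0, -1.0]]
force: [-4.3, -4.1, 5.0]
finger_gap: 0.0217
gripper_force: 30.0
```

play_rows(
  steps=[
    [0, 0, -0.001, 0, 0, 0, 0],
    [0, 0, 0, 0, 0, 0, 0],
    [0, 0, 0, 0, 0, 0, 0],
  ],
)

```text
time: 33.65
tool_pos: [0.4755, -0.0176, 0.1689]
tool_rot: [[-1.0, -0.002, -0.003], [-0.002, 1.0, 0.0], [0.003, 0.0, -1.0]]
force: [-2.6, -3.2, 2.3]
finger_gap: 0.0214
gripper_force: 30.0
```

```bash
python3 a.py
```

```text
[ 0.47546339 -0.01764061  0.16885899] [-2.6201437  -3.17846594  2.25826964] 0.02144152436673892 30.000512301921844
arm slope(swing~) 0.01924488213088876 y at .485 -0.01719169469741983 y at .615 -0.014689860020404292 armtop 0.15854275497781445
```

The upward force has dropped, so the bar is caught. I'll release and retreat.

play_rows(
  steps=[
    [0.001, -0.001, 0, 0, 0, 0, 0],
    [0, 0, 0, 0, 0, 0, 0.6],
    [0, 0, 0, 0, 0, 0, 0.6],
    [0, 0, 0, 0, 0, 0, 0.6],
    [0, 0, 0, 0, 0, 0, 0.6],
    [0, 0, 0, 0, 0, 0, 0.6],
    [0, 0, -0.03, 0, 0, 0, 0.6],
    [0, 0, -0.04, 0, 0, 0, 0.6],
    [0, 0, -0.04, 0, 0, 0, 0.6],
    [0, 0, -0.04, 0, 0, 0, 0.6],
  ],
)

```text
time: 34.7
tool_pos: [0.475, -0.0184, 0.3207]
tool_rot: [[-1.0, -0.002, -0.002], [-0.002, 1.0, 0.001], [0.002, 0.001, -1.0]]
force: [0.8, -0.5, 0.0]
finger_gap: 0.0545
gripper_force: 0.0
```

play_rows(
  steps=[
    [0, 0.04, 0, 0, 0, 0, 0.6],
    [0, 0.04, 0, 0, 0, 0, 0.6],
    [0, 0.04, 0, 0, 0, 0, 0.6],
    [0, 0.04, 0, 0, 0, 0, 0.6],
    [0, 0.04, 0, 0, 0, 0, 0.6],
    [0, 0, 0, 0, 0, 0, 0.6],
  ],
)

```text
time: 35.3
tool_pos: [0.4746, 0.1855, 0.3188]
tool_rot: [[-1.0, -0.007, -0.002], [-0.007, 1.0, 0.003], [0.002, 0.003, -1.0]]
force: [-0.6, -1.4, -0.8]
finger_gap: 0.055
gripper_force: 0.0
```

```bash
python3 a.py; python3 - <<'E'
from h import *
P=cloud(load('top'));r=P[140:300,330:420].reshape(-1,3)
t=r[(abs(r[:,2]-.202)<.008)];print('knob',len(t),cv2.minEnclosingCircle((t[:,:2]*1000).astype(np.float32)),np.median(t[:,2]))
t=r[(abs(r[:,2]-.054)<.007)];A=np.c_[t[:,:2]-t[:,:2].mean(0),np.ones(len(t))];print('plate',len(t),cv2.minAreaRect((t[:,:2]*1000).astype(np.float32)),np.linalg.lstsq(A,t[:,2],rcond=None)[0])
r=cloud(shot('scene')).reshape(-1,3)
t=r[(abs(r[:,0]-.485)<.02)&(abs(r[:,1]+.02)<.03)&(r[:,2]>.08)&(r[:,2]<.13)]
for z in np.arange(.082,.13,.004):
    q=t[abs(t[:,2]-z)<.002]
    if len(q): print(z.round(3),len(q),np.percentile(q[:,0],[0,50,100]).round(3),np.percentile(q[:,1],[0,25,50,75,100]).round(3))
for n,(u,v) in dict(red=(224,143),black=(312,136)).items(): print(n,P[v,u])
E
```

```text
[0.47456733 0.18550368 0.31884309] [-0.63894947 -1.43555442 -0.81183476] 0.054971320245009773 0.0
arm slope(swing~) 0.016422944870101774 y at .485 -0.016904601682674922 y at .615 -0.01476961884956169 armtop 0.15881527029847647
knob 134 ((484.7559814453125, -16.487144470214844), 10.91344165802002) 0.20215245241663932
plate 526 ((522.1594848632812, -15.774829864501953), (206.32675170898438, 40.577274322509766), 10.11476993560791) [-0.00471885  0.02193802  0.05457328]
0.09 7 [0.482 0.483 0.486] [-0.03  -0.029 -0.026 -0.022 -0.019]
0.094 12 [0.483 0.483 0.486] [-0.032 -0.03  -0.026 -0.023 -0.02 ]
0.098 34 [0.465 0.483 0.504] [-0.036 -0.025 -0.024 -0.023 -0.006]
0.102 67 [0.465 0.483 0.505] [-0.036 -0.024 -0.022 -0.019 -0.007]
0.106 26 [0.472 0.484 0.502] [-0.036 -0.032 -0.021 -0.01  -0.006]
0.11 18 [0.482 0.484 0.488] [-0.035 -0.032 -0.01  -0.007 -0.003]
0.114 9 [0.482 0.484 0.485] [-0.036 -0.035 -0.033 -0.032 -0.031]
0.118 7 [0.482 0.484 0.485] [-0.036 -0.033 -0.031 -0.03  -0.029]
0.122 10 [0.482 0.484 0.49 ] [-0.036 -0.035 -0.033 -0.032 -0.029]
0.126 8 [0.482 0.485 0.488] [-0.035 -0.035 -0.034 -0.034 -0.032]
red [0.6820599  0.27934342 0.05671323]
black [0.50780294 0.14730802 0.69528511]
```

```bash
python3 - <<'E'
from h import *
P=cloud(shot('scene'));r=P.reshape(-1,3)
t=r[(abs(r[:,2]-.054)<.006)&(abs(r[:,0]-.485)<.06)&(abs(r[:,1]+.02)<.025)];
for a in((.42,.45),(.45,.485),(.485,.52),(.52,.55)):
    q=t[(t[:,0]>a[0])&(t[:,0]<a[1])];print(a,len(q),np.median(q[:,2]).round(4))
print(np.median(t[t[:,1]>-.015,2]),np.median(t[t[:,1]<-.03,2]))
t=r[(r[:,2]>.066)&(r[:,2]<.08)&(r[:,0]>.6)&(r[:,0]<.75)&(r[:,1]>.05)];print('black cap',len(t),np.median(t,0))
print(finish_job())
E
```

```text
(0.42, 0.45) 259 0.0542
(0.45, 0.485) 288 0.0543
(0.485, 0.52) 323 0.0541
(0.52, 0.55) 145 0.0543
0.05413278159807139 0.054171773405832735
black cap 239 [0.68200789 0.59076135 0.07346018]
the job is handed in; nothing more can be done
None
```

The job is handed in: both boards and the top plate sit flush on the pins, the hook has caught the bail's bar under spring pull, and I kept clear of both jars but did not get a clear final reading of the black-capped one.

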